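# Lift a wet painted panel onto the drying stand with a spatula

### The arm

A 6-joint arm with a two-finger parallel gripper is mounted at the origin on the work surface. World frame = base frame: x ahead of the robot, y to its left, z up, the work surface at z = 0. Lengths are in mm, angles in degrees, forces in N, time in s.
With the tool pointing down it reaches from about 400 to 925 mm from the base axis. Payload 3.4 kg.
Tool frame: the origin (TCP) lies on the centre line of the jaws, within the pads' length; the fingertips stand 14 mm ahead of it and the grasp point (between the pads) lies 5 mm behind it (manip.finger_overhang is the distance from the TCP to the fingertips, in mm); z points along the fingers, y is the line along which they close (so a half turn about z gives the same grasp; the last joint's range is limited). The gripper opens to 85 mm and grips with 20 to 120 N. Pads are 22 mm wide; open, the fingers measure 114 mm over their backs; the gripper's body (76 mm by 85 mm) begins 54 mm behind the grasp point. The pads swing forward as they close: fully open they stand 13 mm farther back than shut.
Start: joints at [-80.472, 17.578, 86.31, -0, 76.112, -4.211], TCP at [136.542, -558.558, 245.305] pointing down, gripper open.
Joint ranges: [-179.03, 179.03], [-60, 130.46], [8.19, 133.38], [-81.62, 261.62], [5.75, 156.47], [-153.77, 153.77]. Speed limits (degrees/s): [147.25, 147.25, 180, 180, 180, 180].

### API

Orientations are given as a 3x3 rotation matrix whose columns are the frame's x, y, z axes.
In Python, from cell import manip, vision, workorder gives the robot as it stands.
- The arm moves only by the tool apply_moves, never from a script. Its argument "steps" is a list of rows, each an object with "turn": the turn, a rotation vector about the tool's x, y, z in rad, a list of three; "dp": the shift along the tool's x, y, z in cm, a list of three; "grip": the opening, from -1 (shut) to 1 (fully open). In form: [{"turn": [wx, wy, wz], "dp": [tx, ty, tz], "grip": grip}, ...]. A call has 1 to 10 rows; each row is the pose to reach, as a shift and turn from the pose commanded when the call began, along the tool's axes at that moment; what a row does not reach only later rows make up. A row lasts 1/10 s, in which the tool goes at most 50 mm and 8.59 degrees, less where a joint would pass 70% of its speed; a pose out of reach is approached as far as the arm can. A call with a gripper value outside its range is refused whole. The fingers move at their own pace and stop on an object; "newtons" is the grip in N (left out, the last holds). Time passes only in rows, so rows that repeat a pose let the fingers close. It gives the time, the measured TCP pose, the force, the opening and the grip force at its end, in the units of the state.
- manip.sense(): the state, without advancing time (a new reading comes with each control period).
- vision.read_camera(name): name is "scene" or "side" or "wrist"; returns the picture (400x640x3 uint8, red, green, blue); there is no depth.
- vision.camera_params(name): a dict with "mtx" (3x3 intrinsics, pixels), "k1" (the pictures are not rectified: a ray, as slopes to the right and down, at radius r is drawn at 1 + k1 r^2 times it, then the intrinsics apply), "R" (3x3) and "t" (3): a world point X has camera coordinates R X + t. Camera axes: x right, y down, z forward; pixel columns grow to the right and rows downward; lengths in mm; the calibration is good to about 2 mm. A picture is of the moment at which its call begins: read the wrist's pose just before it. camera_params takes no time and is no camera call; for the wrist camera it gives the pose at the moment of the call.
- workorder.sign_off(): hands the job in; it is judged then, once.
The state is a dict: "time": time; "joints": joint angles; "qvel": joint speeds; "joint_efforts": joint torques, N m; "tcp_pos": TCP position; "eef_rot": TCP orientation; "ft_force": force on the tool from outside, world axes, zero at the start; "torque": the same for the moment, N m; "width": finger opening in mm; "finger_force": force on a finger pad.
Only numpy, scipy, OpenCV 4.12 (cv2) and the standard library are available. Lean on these libraries where they do the work, as an engineer would, in place of code of your own. Each camera call takes 0.05 s, during which the arm holds its last target. There are 200 camera calls.

### The job

Clear the drying stand: lift the roll of tape up off its post and lay it flat in the grey tray. Then pick up the spatula, slide its blade under the freshly painted panel, carry the panel level onto the stand's two rails, centred and square, and slide the blade out; finish by setting the spatula down on the table, standing flat on its blade. The paint is wet, so nothing but the spatula may move the panel and the gripper must not touch it; leave everything else on the table where it is.

Things in the scene. Friction and masses are not known exactly. Their poses are not given: they have to be found in the camera images.
- spatula: lifting spatula: flat steel blade 115 long (x) x 70 wide (y) x 3 thick; at its rear edge a steel neck rises upright and carries a level, dark wooden handle 110 long, 22 wide, 24 tall, pointing backwards (-x), its centre line 55 above the blade's underside, from 57 to 167 behind the origin. Origin: centre of the blade's underside; +x is the way the blade points, z up. 0.16 kg, stands on its blade.
- spatula_grip (a point): a good place to grip the handle, across its 22 mm width: 90 mm behind the spatula's origin and 55 above the blade's underside
- panel: freshly painted square plywood panel, 120 x 120 x 8, plain white top, about 0.09 kg; origin: centre of its underside; z up
- paint_rests: fixed low rests the panel starts on: a base plate 125 x 125 x 4 with two parallel wooden strips along x, 120 long and 12 wide, 90 apart inside, tops 22 above the table. Origin: centre of the underside; the gap under the panel is 18 high and runs along x; the spatula comes in from the -x side, moving to +x
- drying_stand: fixed wooden stand: base board 15 thick (x -65 to 120, 125 wide), two upright rails along x (x -60 to 60), 12 thick, 90 apart inside, tops 65 above the table; past their +x ends, at x = 84, a post: a 36 mm square block up to height 55, then 20 across up to height 110. Origin: on the table under the rails' middle. The spatula comes from above and leaves towards -x
- stand_rest (a point): middle of the drying stand's rails, at the height of their tops (65): where the panel's underside belongs
- post_foot (a point): on the post's axis at the block's top (55 above the table), where the roll sits; the post's tip is 55 above this
- tape_roll: roll of paper masking tape, 68 outside, 30 bore, 30 tall, on the stand's post, its axis upright; it sticks out over the rails' ends. Origin: centre of its underside; 0.06 kg
- tape_tray: fixed grey open tray 125 x 125 outside, walls 4 thick and 18 high, floor 4; origin: centre of its underside
- paint_tin: bystander: closed round tin, 74 mm across, 75 tall
- sanding_block: bystander: cork block 70 x 40 x 28
- water_pot: bystander: small clear cup, 60 mm across, 45 tall
- tin_lid: bystander: flat steel tin lid, 50 mm across, 10 thick
- screwdriver: bystander: black-handled screwdriver lying down, about 200 long; origin near its middle
- offcut: bystander: wood offcut 90 x 30 x 18

How it is judged:
By the outcome, as a careful person would: the job done as asked, in the order asked, and still so for the second after the job is handed in, with the robot touching nothing.
It also fails if it takes over 72 s, if anything falls off the work surface, if the arm or the gripper's body presses on something with over 40 N, if the wrist force passes 120 N, or if a joint passes its speed limit or range.

## Working session

There is one attempt and no reset: what is moved stays moved. The work goes in short steps, Python scripts to look and compute and a tool call to move; the robot and the scene stay as the last step left them, time stands still between calls to the robot, and variables do not carry over. Pictures are saved under pics/ and viewed, at most 10 in all, crops included, and the job is handed in when it is done.

Besides the shell and the picture viewer there is one more tool, called as name(argument=value, ...), one argument or row to a line, values as JSON. apply_moves: Moves the arm, as the interface text tells. Its arguments: {"type":"object","properties":{"steps":{"type":"array"},"newtons":{"type":"number"}},"required":["steps"]}

```bash
ls; mkdir -p pics; python3 - <<'E'
from cell import manip, vision, workorder
import cv2,numpy as np
s=manip.sense();print(s['time'],s['tcp_pos'],np.round(s['eef_rot'],3),s['width'])
for n in ['scene','side','wrist']:
    p=vision.camera_params(n);print(n,p)
    im=vision.read_camera(n);cv2.imwrite(f'pics/{n}0.png',im[:,:,::-1])
E
```

```text
pics
0.0 [ 136.43508166 -557.8766001   244.35511092] [[ 0.971  0.238 -0.   ]
 [ 0.238 -0.971  0.002]
 [ 0.    -0.002 -1.   ]] 85.210702412846
scene {'mtx': array([[369.51909371,   0.        , 320.19544432],
       [  0.        , 369.51909371, 199.58382376],
       [  0.        ,   0.        ,   1.        ]]), 'k1': -0.04742974755493196, 'R': array([[-0.69725361,  0.71648898, -0.02193059],
       [ 0.40246056,  0.36597229, -0.83910058],
       [-0.59318033, -0.59389211, -0.54353405]]), 't': array([ 420.5449402 , -154.80565234, 1532.53785996])}
side {'mtx': array([[448.12042553,   0.        , 317.75692124],
       [  0.        , 448.12042553, 201.04241827],
       [  0.        ,   0.        ,   1.        ]]), 'k1': 0.029094979380661516, 'R': array([[-0.75863506, -0.65129882, -0.01681344],
       [-0.3286223 ,  0.40480876, -0.85330959],
       [ 0.56256575, -0.6418253 , -0.52113343]]), 't': array([374.82755926, 266.17640118, 988.73522059])}
wrist {'mtx': array([[307.3681441,   0.       , 323.3509647],
       [  0.       , 307.3681441, 202.0374401],
       [  0.       ,   0.       ,   1.       ]]), 'k1': -0.05399841104705603, 'R': array([[ 2.37974015e-01, -9.71271348e-01, -5.80624508e-04],
       [-9.35594329e-01, -2.29393138e-01,  2.68406481e-01],
       [-2.60828716e-01, -6.33305391e-02, -9.63305571e-01]]), 't': array([-573.94186016,  -34.85054653,  377.15244026])}
```

View pics/scene0.png

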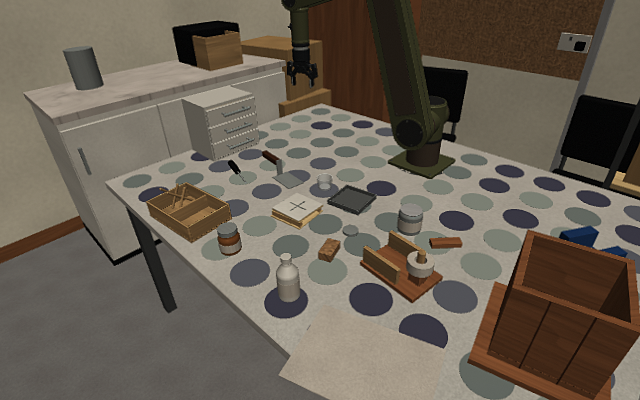

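View pics/side0.png

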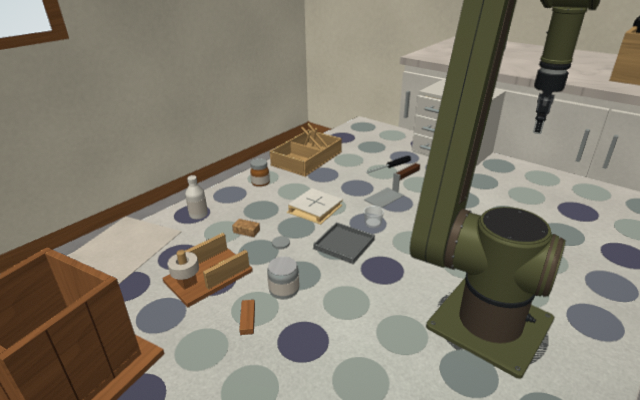

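Scene view: tape about (420,265), stand rails (400,262), tray (352,200), panel (297,209), spatula blade (289,181) with handle (271,158). Side view: tape (183,265), tray (344,242), panel (315,205), blade (386,197), handle (406,172). Both views roughly triangulate next.

```bash
cat > h.py <<'E'
from cell import manip, vision, workorder
import cv2, numpy as np
def ray(p,uv):
    K=p['mtx'];d=(np.asarray(uv,float)-K[:2,2])/K[0,0]
    r=d.copy()
    for _ in range(20): r=d/(1+p['k1']*(r@r))
    R,t=np.array(p['R']),np.array(p['t'])
    return -R.T@t, R.T@np.array([r[0],r[1],1])
def plane(p,uv,z):
    c,d=ray(p,uv);return c+d*(z-c[2])/d[2]
def tri(*pu):
    A=np.zeros((3,3));b=np.zeros(3)
    for p,uv in pu:
        c,d=ray(p,uv);d/=np.linalg.norm(d);M=np.eye(3)-np.outer(d,d);A+=M;b+=M@c
    X=np.linalg.solve(A,b)
    return X
def proj(p,X):
    x=np.array(p['R'])@np.asarray(X,float)+np.array(p['t']);r=x[:2]/x[2]
    return r*(1+p['k1']*(r@r))*p['mtx'][0,0]+p['mtx'][:2,2]
def snap(name):
    p=vision.camera_params(name);im=vision.read_camera(name)[:,:,::-1].copy();return p,im
def rows(target,R=None,wz=0):
    s=manip.sense();return (np.array(s['eef_rot']).T@(np.array(target)-s['tcp_pos']))/10
E
python3 - <<'E'
from h import *
s,d=vision.camera_params('scene'),vision.camera_params('side')
np.set_printoptions(precision=1,suppress=True)
for n,a,b in [('tape',(420,262),(183,262)),('posttip',(421,252),(181,252)),('tray',(352,200),(344,242)),('panel',(297,207),(315,204)),('blade',(289,181),(386,197)),('handle',(271,158),(406,172)),('tin',(410,220),(283,278))]:
    print(n,tri((s,a),(d,b)),plane(s,a,20),plane(d,b,20))
p=vision.camera_params('wrist');print(-np.array(p['R']).T@p['t'])
E
```

```text
tape [608.2 355.   76.6] [550.1 328.   20. ] [675.3 319.2  20. ]
posttip [607.6 353.8 107.2] [512.5 308.1  20. ] [714.8 297.9  20. ]
tray [419.5 -23.7   5.7] [437.5  -8.3  20. ] [408.3  -9.8  20. ]
panel [ 598.  -110.4   21.6] [ 594.2 -116.6   20. ] [ 597.4 -107.8   20. ]
blade [ 467.3 -304.3   -2. ] [ 495.9 -267.1   20. ] [ 451.2 -280.5   20. ]
handle [ 460.4 -410.9   53.7] [ 417.8 -468.6   20. ] [ 490.6 -465.4   20. ]
tin [421.3 211.4  34.5] [403.1 201.6  20. ] [433.5 200.1  20. ]
[ 202.4 -541.6  372.4]
```

```bash
python3 - <<'E'
import cv2
a=cv2.imread('pics/scene0.png')[130:310,220:480];b=cv2.imread('pics/side0.png')[140:340,150:440]
cv2.imwrite('pics/sc.png',cv2.vconcat([cv2.resize(a,(433,300)),cv2.resize(b,(433,299))]))
E
```

```text
(no output)
```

View pics/sc.png

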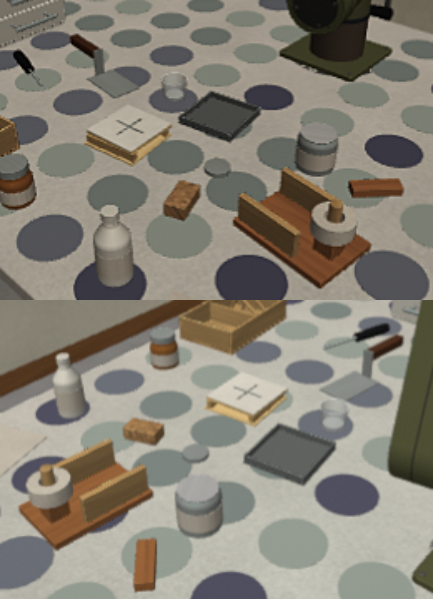

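The strips and gap directions, rails and post are visible; now I move the wrist camera over the spatula and panel.

```bash
cat >> h.py <<'E'
from scipy.spatial.transform import Rotation as Ro
def Rd(a): # tool down, tool x at world yaw a deg
    c,s=np.cos(np.radians(a)),np.sin(np.radians(a));return np.array([[c,s,0],[s,-c,0],[0,0,-1]])
def go(target,a=None,R0=None,p0=None):
    s=manip.sense();R0=np.array(s['eef_rot']) if R0 is None else R0;p0=s['tcp_pos'] if p0 is None else p0
    w=Ro.from_matrix(R0.T@Rd(a)).as_rotvec() if a is not None else np.zeros(3)
    return dict(turn=w.round(3).tolist(),dp=(R0.T@(np.array(target)-p0)/10).round(2).tolist(),deg=np.degrees(np.linalg.norm(w)).round(1),mm=np.linalg.norm(np.array(target)-p0).round())
E
python3 -c "
from h import *
print(go((530,-220,330),0))"
```

```text
{'turn': [-0.002, 0.0, 0.24], 'dp': [46.26, -23.51, -8.5], 'deg': np.float64(13.7), 'mm': np.float64(526.0)}
```

apply_moves(
  steps=[
    {"turn": [-0.002, 0, 0.24], "dp": [46.3, -23.5, -8.5], "grip": 1},
    {"turn": [-0.002, 0, 0.24], "dp": [46.3, -23.5, -8.5], "grip": 1},
    {"turn": [-0.002, 0, 0.24], "dp": [46.3, -23.5, -8.5], "grip": 1},
    {"turn": [-0.002, 0, 0.24], "dp": [46.3, -23.5, -8.5], "grip": 1},
    {"turn": [-0.002, 0, 0.24], "dp": [46.3, -23.5, -8.5], "grip": 1},
    {"turn": [-0.002, 0, 0.24], "dp": [46.3, -23.5, -8.5], "grip": 1},
    {"turn": [-0.002, 0, 0.24], "dp": [46.3, -23.5, -8.5], "grip": 1},
    {"turn": [-0.002, 0, 0.24], "dp": [46.3, -23.5, -8.5], "grip": 1},
    {"turn": [-0.002, 0, 0.24], "dp": [46.3, -23.5, -8.5], "grip": 1},
    {"turn": [-0.002, 0, 0.24], "dp": [46.3, -23.5, -8.5], "grip": 1},
  ],
)

```text
time: 1.15
tcp_pos: [510.9, -236.4, 326.0]
eef_rot: [[1.0, -0.0, -0.0], [-0.0, -1.0, -0.002], [-0.0, 0.002, -1.0]]
ft_force: [0.8, -0.3, -0.1]
width: 85.4
finger_force: 0.0
```

```bash
python3 - <<'E'
from h import *
import pickle
s=manip.sense();print(s['time'],s['tcp_pos'],np.abs(s['qvel']).max())
for _ in range(4): p,im=snap('wrist')
s=manip.sense();print(s['time'],s['tcp_pos'],np.abs(s['qvel']).max())
pickle.dump((p,im),open('w1.pkl','wb'));cv2.imwrite('pics/w1.png',im)
print(go((590,340,330),0))
E
```

```text
1.15 [ 510.87927509 -236.35680267  325.97545967] 48.48902438000515
1.35 [ 510.38171754 -237.00160103  325.43341603] 2.6535431114464663
{'turn': [0.002, 0.001, 0.003], 'dp': [8.13, -57.68, -0.58], 'deg': np.float64(0.2), 'mm': np.float64(582.0)}
```

View pics/w1.png

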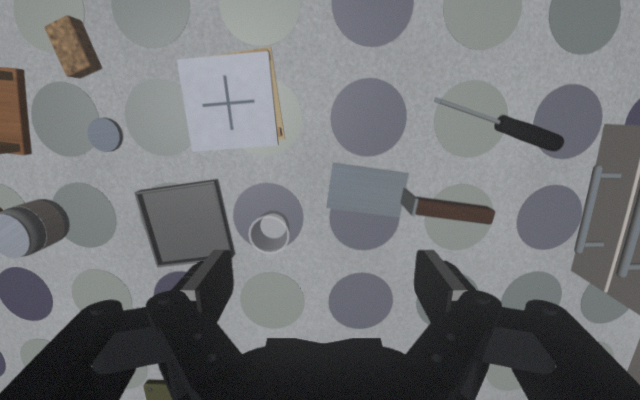

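Wrist view: panel centre at (231,101), tray (186,222), spatula blade (368,190) pointing left with handle to (493,213), cup (269,233). I need to see which way the gap runs.

```bash
python3 - <<'E'
import cv2
w=cv2.imread('pics/w1.png')[40:160,170:300];a=cv2.imread('pics/scene0.png')[180:235,262:332];b=cv2.imread('pics/side0.png')[180:230,280:350]
r=lambda i:cv2.resize(i,(400,290),interpolation=cv2.INTER_CUBIC)
s=cv2.imread('pics/w1.png')[150:240,320:500]
cv2.imwrite('pics/z.png',cv2.vconcat([cv2.hconcat([r(w),r(a)]),cv2.hconcat([r(b),r(s)])]))
E
```

```text
(no output)
```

View pics/z.png

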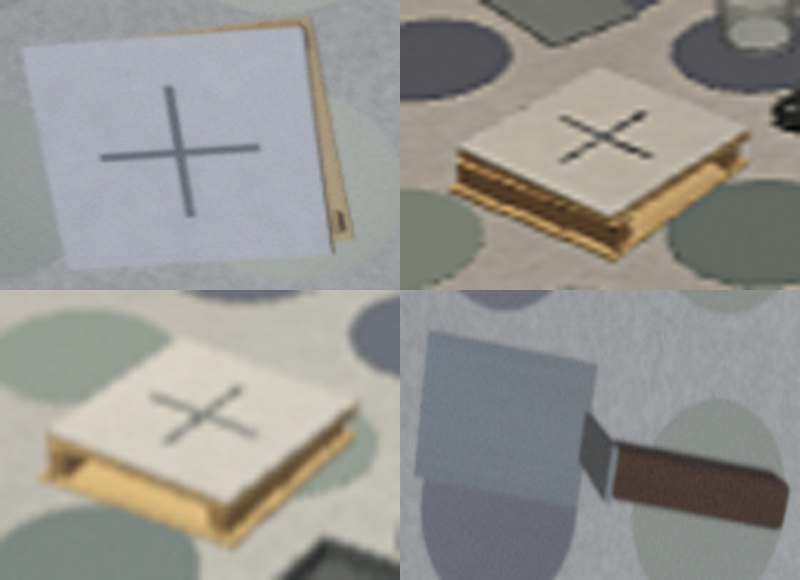

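apply_moves(
  steps=[
    {"turn": [0, 0, 0], "dp": [8, -57.5, -1], "grip": 1},
    {"turn": [0, 0, 0], "dp": [8, -57.5, -1], "grip": 1},
    {"turn": [0, 0, 0], "dp": [8, -57.5, -1], "grip": 1},
    {"turn": [0, 0, 0], "dp": [8, -57.5, -1], "grip": 1},
    {"turn": [0, 0, 0], "dp": [8, -57.5, -1], "grip": 1},
    {"turn": [0, 0, 0], "dp": [8, -57.5, -1], "grip": 1},
    {"turn": [0, 0, 0], "dp": [8, -57.5, -1], "grip": 1},
    {"turn": [0, 0, 0], "dp": [8, -57.5, -1], "grip": 1},
    {"turn": [0, 0, 0], "dp": [8, -57.5, -1], "grip": 1},
    {"turn": [0, 0, 0], "dp": [8, -57.5, -1], "grip": 1},
  ],
)

```text
time: 2.35
tcp_pos: [578.8, 256.7, 333.1]
eef_rot: [[1.0, -0.003, -0.001], [-0.003, -1.0, -0.003], [-0.001, 0.003, -1.0]]
ft_force: [0.7, -0.2, 0.5]
width: 85.3
finger_force: 0.0
```

```bash
python3 - <<'E'
from h import *
import pickle
for _ in range(4): p,im=snap('wrist')
s=manip.sense();print(s['time'],s['tcp_pos'],np.abs(s['qvel']).max())
pickle.dump((p,im),open('w2.pkl','wb'));cv2.imwrite('pics/w2.png',im)
E
```

```text
2.55 [578.5486171  256.35619199 332.44657304] 1.9638754451375902
```

View pics/w2.png

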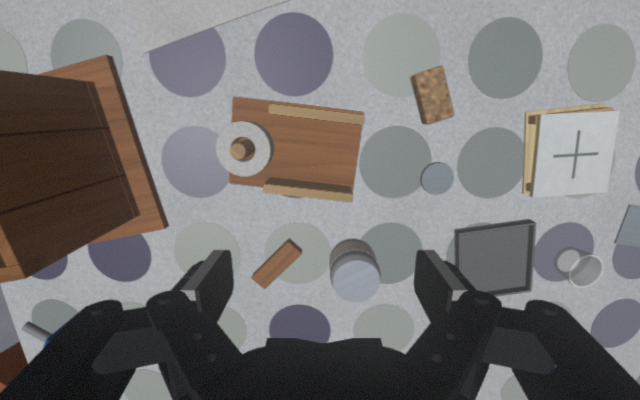

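w1 zoom: the gap is open on the ±y faces, so the spatula goes in along +y. w2: stand with tape roll centre at (244,149), rails running right from it (270..363, 105–195), panel (575,155), tray (495,258). Now I measure the stand and the tape.

```bash
python3 - <<'E'
from h import *
import pickle
np.set_printoptions(precision=1,suppress=True)
print(manip.sense()['joints'])
p,im=pickle.load(open('w2.pkl','rb'))
hsv=cv2.cvtColor(im,cv2.COLOR_BGR2HSV)
for uv in [(300,150),(320,117),(310,188),(262,150),(231,135),(241,148),(575,135),(529,150),(490,260)]: print(uv,hsv[uv[1],uv[0]],end=';')
m=((hsv[...,1]>70)&(hsv[...,2]>50)).astype(np.uint8); m[:, :190]=0;m[:80]=0;m[205:]=0;m[:,380:]=0
m=cv2.morphologyEx(m,cv2.MORPH_OPEN,np.ones((3,3)))
c=max(cv2.findContours(m,0,1)[0],key=cv2.contourArea);print(cv2.minAreaRect(c))
# tan rails vs red board
h=hsv[...,0]
for name,mm in [('tan',(m>0)&(h>=15)),('red',(m>0)&(h<13))]:
    for c in cv2.findContours(cv2.morphologyEx(mm.astype(np.uint8),cv2.MORPH_OPEN,np.ones((3,3))),0,1)[0]:
        if cv2.contourArea(c)>60: r=cv2.minAreaRect(c);print(name,cv2.contourArea(c),r,cv2.boxPoints(r).ravel())
print('tape top',plane(p,(243,148),85),'corner',plane(p,(233,97),15),plane(p,(363,113),15),plane(p,(230,183),15))
s,d=vision.camera_params('scene'),vision.camera_params('side')
cv2.imwrite('pics/m.png',cv2.resize(im[85:215,200:380],None,fx=4,fy=4,interpolation=cv2.INTER_CUBIC))
E
```

```text
[ 20.2  19.6  70.8  -0.2  89.8 110.2]
(300, 150) [ 12 120 136];(320, 117) [ 17  89 157];(310, 188) [16 84 91];(262, 150) [165   3 174];(231, 135) [150   3 175];(241, 148) [ 16  81 152];(575, 135) [103  12 194];(529, 150) [ 21  74 180];(490, 260) [110   7 104];((293.2525634765625, 149.14453125), (131.43565368652344, 91.16437530517578), 6.581944942474365)
tan 723.0 ((307.65667724609375, 190.52731323242188), (88.20439910888672, 11.996136665344238), 6.072456359863281) [263.2 191.8 264.4 179.9 352.1 189.2 350.9 201.2]
tan 179.0 ((238.0, 150.5), (15.0, 14.0), 90.0) [231. 143. 245. 143. 245. 158. 231. 158.]
tan 816.5 ((315.4560241699219, 113.86048889160156), (95.39085388183594, 9.926459312438965), 6.952957630157471) [267.5 113.  268.7 103.2 363.4 114.7 362.2 124.6]
red 61.5 ((235.9864959716797, 178.58108520507812), (13.31631851196289, 7.726752281188965), 9.462322235107422) [228.8 181.3 230.1 173.7 243.2 175.9 241.9 183.5]
red 112.0 ((256.5769348144531, 179.61538696289062), (11.664870262145996, 26.57485580444336), 74.74488067626953) [242.2 177.5 267.9 170.5 270.9 181.7 245.3 188.7]
red 69.0 ((271.5, 119.5), (11.0, 13.0), 90.0) [265. 114. 278. 114. 278. 125. 265. 125.]
red 552.0 ((249.79702758789062, 110.13822937011719), (35.357086181640625, 24.389488220214844), 4.39870548248291) [231.2 120.9 233.1  96.6 268.4  99.3 266.5 123.7]
tape top [609.6 355.   85. ] corner [673.  382.5  15. ] [651.5 201.9  15. ] [551.2 395.6  15. ]
```

View pics/m.png

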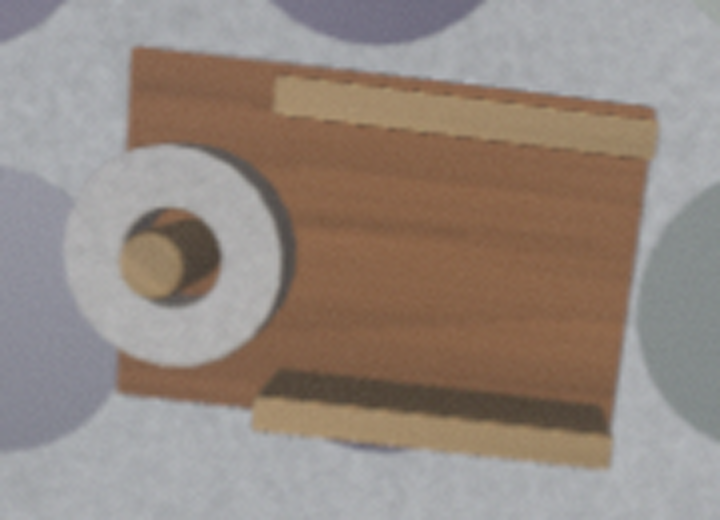

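The zoom shows the roll top's circle at (243.8,148.8), the post tip at (238,151), and the rail tops as tan bars.

```bash
python3 - <<'E'
from h import *
import pickle
np.set_printoptions(precision=1,suppress=True)
p,im=pickle.load(open('w2.pkl','rb'))
f=lambda z,*q:[plane(p,(200+a/4-.4,85+b/4-.4),z)[:2] for a,b in q]
print('tape',f(85,(175,255)),'tip',f(110,(152,265)))
U=f(65,(275,77),(657,120),(655,158),(273,112));L=f(65,(253,400),(610,437),(608,467),(255,430))
print(U,L); A=np.array(U+L);print('centre',A.mean(0))
for q in (U,L):
  q=np.array(q);e=q[0]-q[1];g=q[3]-q[2];print(np.degrees(np.arctan2(e[1],e[0])),np.degrees(np.arctan2(g[1],g[0])),np.linalg.norm(e),np.linalg.norm(g),np.linalg.norm(q[0]-q[3]))
c=A.mean(0);a=np.radians(83.5);print('post pred',c+84*np.array([np.cos(a),np.sin(a)]))
print('tape from scene/side',end='')
s,d=vision.camera_params('scene'),vision.camera_params('side')
print(tri((s,(420,261)),(d,(183,261))))
print(go((605,300,250),84))
E
```

```text
tape [array([609.2, 354.6])] tip [array([608.9, 354.9])]
[array([661.7, 325.4]), array([649. , 207.2]), array([637.5, 207.5]), array([651.2, 326.4])] [array([559.8, 336.9]), array([547.4, 219.2]), array([537.1, 219.6]), array([549.7, 336.8])]
centre [599.2 272.4]
83.89886609106962 83.42469964495136 118.83355111862834 119.7522761727248 10.503574372736557
84.0023431701214 83.89518479645113 118.39470033805355 117.872023713302 10.157313463148292
post pred [608.7 355.8]
tape from scene/side[608.  354.5  79.5]
{'turn': [0.002, 0.004, -1.466], 'dp': [2.66, -4.39, 8.22], 'deg': np.float64(84.0), 'mm': np.float64(97.0)}
```

```bash
python3 -c "
from h import *
print(go((608.9,354.7,160),84))"
```

```text
{'turn': [0.002, 0.004, -1.466], 'dp': [3.07, -9.9, 17.2], 'deg': np.float64(84.0), 'mm': np.float64(201.0)}
```

apply_moves(
  steps=[
    {"turn": [0.002, 0.004, -1.466], "dp": [3.1, -9.9, 16.5], "grip": 1},
    {"turn": [0.002, 0.004, -1.466], "dp": [3.1, -9.9, 16.5], "grip": 1},
    {"turn": [0.002, 0.004, -1.466], "dp": [3.1, -9.9, 16.5], "grip": 1},
    {"turn": [0.002, 0.004, -1.466], "dp": [3.1, -9.9, 16.5], "grip": 1},
    {"turn": [0.002, 0.004, -1.466], "dp": [3.1, -9.9, 16.5], "grip": 1},
    {"turn": [0.002, 0.004, -1.466], "dp": [3.1, -9.9, 16.5], "grip": 1},
    {"turn": [0.002, 0.004, -1.466], "dp": [3.1, -9.9, 16.5], "grip": 1},
    {"turn": [0.002, 0.004, -1.466], "dp": [3.1, -9.9, 16.5], "grip": 1},
    {"turn": [0.002, 0.004, -1.466], "dp": [3.1, -9.9, 16.5], "grip": 1},
    {"turn": [0.002, 0.004, -1.466], "dp": [3.1, -9.9, 16.5], "grip": 1},
  ],
)

```text
time: 3.55
tcp_pos: [610.4, 352.0, 168.4]
eef_rot: [[0.103, 0.995, 0.001], [0.995, -0.103, 0.0], [0.001, 0.001, -1.0]]
ft_force: [-0.1, 0.6, 0.5]
width: 85.3
finger_force: 0.0
```

```bash
python3 - <<'E'
from h import *
np.set_printoptions(precision=1,suppress=True)
for _ in range(3): p,im=snap('wrist')
cv2.imwrite('pics/w3.png',im)
s=manip.sense();print(s['time'],s['tcp_pos'],np.abs(s['qvel']).max())
print(go((608.9,354.7,71),84), proj(p,(608.9,354.7,110)), proj(p,(608.9,354.7,85)))
# tip / roll measured
hsv=cv2.cvtColor(im,cv2.COLOR_BGR2HSV)
m=((hsv[...,1]>55)&(hsv[...,2]>60)).astype(np.uint8)
u,v=map(int,proj(p,(608.9,354.7,110)));q=m[v-40:v+40,u-40:u+40] if v>40 else m[:v+40,u-40:u+40]
g=cv2.cvtColor(im,cv2.COLOR_BGR2GRAY)
w=((hsv[...,1]<15)&(g>140)).astype(np.uint8)
for c in cv2.findContours(w,0,1)[0]:
    if cv2.contourArea(c)>2500:
        (x,y),r=cv2.minEnclosingCircle(c);print((x,y),r,cv2.contourArea(c)/(np.pi*r*r),plane(p,(x,y),85))
E
```

```text
3.7 [610.3 352.8 168.4] 1.3987702683474288
{'turn': [0.001, -0.001, -0.006], 'dp': [0.16, -0.17, 9.74], 'deg': np.float64(0.3), 'mm': np.float64(97.0)} [320.7 223.3] [321.  211.7]
(398.0, 295.0) 57.428314208984375 0.27367028417837114 [661.6 279.8  85. ]
(319.6402893066406, 206.0971221923828) 45.68003845214844 0.9372348148971786 [608.4 358.9  85. ]
(319.5, 195.0) 374.30645751953125 0.30426178904278667 [609.2 367.1  85. ]
```

```bash
python3 - <<'E'
from h import *
np.set_printoptions(precision=1,suppress=True)
p=vision.camera_params('wrist');im=cv2.imread('pics/w3.png')
g=cv2.GaussianBlur(cv2.cvtColor(im,cv2.COLOR_BGR2GRAY),(3,3),0)
hsv=cv2.cvtColor(im,cv2.COLOR_BGR2HSV)
for v in (170,190,205,215,240): print(v,[(u,int(g[v,u]),int(hsv[v,u,1])) for u in range(255,390,5)])
print('col320',[(v,int(g[v,320]),int(hsv[v,320,1])) for v in range(140,275,4)])
E
```

```text
170 [(255, 109, 86), (260, 104, 104), (265, 102, 108), (270, 101, 111), (275, 100, 107), (280, 102, 105), (285, 97, 106), (290, 105, 46), (295, 157, 5), (300, 168, 0), (305, 170, 0), (310, 174, 1), (315, 169, 2), (320, 164, 5), (325, 177, 3), (330, 169, 2), (335, 169, 2), (340, 165, 3), (345, 155, 2), (350, 104, 39), (355, 106, 107), (360, 105, 110), (365, 108, 107), (370, 107, 111), (375, 102, 103), (380, 105, 113), (385, 106, 112)]
190 [(255, 138, 2), (260, 104, 102), (265, 106, 105), (270, 101, 109), (275, 104, 104), (280, 171, 3), (285, 168, 3), (290, 176, 3), (295, 174, 4), (300, 175, 4), (305, 171, 4), (310, 134, 34), (315, 90, 88), (320, 93, 87), (325, 93, 82), (330, 137, 35), (335, 172, 4), (340, 171, 3), (345, 171, 3), (350, 168, 3), (355, 168, 3), (360, 163, 3), (365, 108, 116), (370, 106, 114), (375, 101, 116), (380, 107, 110), (385, 107, 113)]
205 [(255, 159, 5), (260, 104, 109), (265, 106, 111), (270, 101, 112), (275, 165, 5), (280, 171, 4), (285, 175, 4), (290, 171, 4), (295, 172, 3), (300, 96, 22), (305, 100, 112), (310, 87, 82), (315, 94, 91), (320, 111, 95), (325, 97
[... 886 characters left out ...]
40, 167, 6), (345, 168, 5), (350, 141, 36), (355, 104, 113), (360, 104, 120), (365, 106, 121), (370, 64, 77), (375, 86, 88), (380, 142, 92), (385, 141, 88)]
col320 [(140, 171, 4), (144, 169, 7), (148, 106, 63), (152, 103, 106), (156, 105, 85), (160, 112, 18), (164, 171, 3), (168, 166, 2), (172, 167, 2), (176, 167, 3), (180, 164, 2), (184, 174, 3), (188, 116, 57), (192, 93, 87), (196, 93, 84), (200, 93, 90), (204, 100, 85), (208, 141, 83), (212, 140, 89), (216, 133, 87), (220, 129, 86), (224, 129, 89), (228, 128, 91), (232, 137, 75), (236, 173, 3), (240, 171, 4), (244, 172, 7), (248, 171, 1), (252, 115, 113), (256, 107, 117), (260, 107, 119), (264, 107, 123), (268, 107, 120), (272, 106, 120)]
```

```bash
python3 - <<'E'
from h import *
import pickle
np.set_printoptions(precision=1,suppress=True)
p=vision.camera_params('wrist');p2,_=pickle.load(open('w2.pkl','rb'))
sc,sd=vision.camera_params('scene'),vision.camera_params('side')
for n,a,b in [('roll',(320.5,206.3),(243.4,148.4)),('tip',(320.3,220.2),(237.6,150.9))]:
    X=tri((p,a),(p2,b));print(n,X,proj(p,X)-a,proj(p2,X)-b)
    for z in (80,85,105,110): print(z,plane(p,a,z),plane(p2,b,z))
    print(proj(sc,X),proj(sd,X))
E
```

```text
roll [608.5 356.7  76.5] [-0.3  0.1] [-0.  -0.2]
80 [608.8 357.7  80. ] [608.6 355.8  80. ]
85 [609.  359.2  85. ] [609.1 354.5  85. ]
105 [609.8 365.  105. ] [611.1 349.4 105. ]
110 [610.  366.5 110. ] [611.6 348.1 110. ]
[420.4 262.2] [182.2 262.6]
tip [608.5 356.  106.2] [-0.2  0. ] [-0.  -0.1]
80 [607.4 347.1  80. ] [605.6 363.2  80. ]
85 [607.7 348.8  85. ] [606.1 361.8  85. ]
105 [608.6 355.6 105. ] [608.3 356.3 105. ]
110 [608.8 357.3 110. ] [608.8 355.  110. ]
[421.7 253.1] [180.2 252.4]
```

apply_moves(
  steps=[
    {"turn": [0, 0, 0], "dp": [0.3, -0.2, 3], "grip": 1},
    {"turn": [0, 0, 0], "dp": [0.3, -0.2, 6], "grip": 1},
    {"turn": [0, 0, 0], "dp": [0.3, -0.2, 8.5], "grip": 1},
    {"turn": [0, 0, 0], "dp": [0.3, -0.2, 9.7], "grip": 1},
    {"turn": [0, 0, 0], "dp": [0.3, -0.2, 9.7], "grip": 1},
    {"turn": [0, 0, 0], "dp": [0.3, -0.2, 9.7], "grip": -1},
    {"turn": [0, 0, 0], "dp": [0.3, -0.2, 9.7], "grip": -1},
    {"turn": [0, 0, 0], "dp": [0.3, -0.2, 9.7], "grip": -1},
    {"turn": [0, 0, 0], "dp": [0.3, -0.2, 9.7], "grip": -1},
    {"turn": [0, 0, 0], "dp": [0.3, -0.2, 9.7], "grip": -1},
  ],
  newtons=30,
)

```text
time: 4.7
tcp_pos: [609.5, 359.6, 73.1]
eef_rot: [[0.105, 0.994, 0.005], [0.994, -0.105, 0.003], [0.004, 0.004, -1.0]]
ft_force: [0.6, 0.3, 6.7]
width: 67.7
finger_force: 34.2
```

apply_moves(
  steps=[
    {"turn": [0, 0, 0], "dp": [0, 0, -1], "grip": -1},
    {"turn": [0, 0, 0], "dp": [0, 0, -3], "grip": -1},
    {"turn": [0, 0, 0], "dp": [0, 0, -5.5], "grip": -1},
    {"turn": [0, 0, 0], "dp": [0, 0, -8], "grip": -1},
    {"turn": [0, 0, 0], "dp": [0, 0, -10], "grip": -1},
    {"turn": [0, 0, 0], "dp": [0, 0, -10], "grip": -1},
  ],
)

```text
time: 5.3
tcp_pos: [609.9, 360.0, 175.3]
eef_rot: [[0.105, 0.994, 0.008], [0.994, -0.105, 0.005], [0.006, 0.007, -1.0]]
ft_force: [0.6, 0.4, -0.3]
width: 67.3
finger_force: 34.1
```

```bash
python3 - <<'E'
from h import *
np.set_printoptions(precision=1,suppress=True)
p,im=snap('wrist');cv2.imwrite('pics/w4.png',im)
s=manip.sense();print(s['time'],s['tcp_pos'],s['width'],s['ft_force'],s['finger_force'])
import pickle
# tray corners from w1,w2 : dark gray mask
for n,(u,v) in (('w1',(186,222)),('w2',(495,258))):
    p,im=pickle.load(open(n+'.pkl','rb'));hsv=cv2.cvtColor(im,cv2.COLOR_BGR2HSV)
    m=((hsv[...,2]<125)&(hsv[...,1]<60)).astype(np.uint8)
    k,l=cv2.connectedComponents(m,connectivity=4);mm=(l==l[v,u]).astype(np.uint8)
    c=max(cv2.findContours(mm,0,1)[0],key=cv2.contourArea);r=cv2.minAreaRect(c);print(n,cv2.contourArea(c),r)
    print([plane(p,q,12)[:2] for q in cv2.boxPoints(r)],plane(p,r[0],12))
E
```

```text
5.35 [608.9 359.5 173.1] 67.30795137099831 [ 0.3  0.2 -0.4] 34.04525751248002
w1 57471.5 ((319.5, 289.0), (220.0, 639.0), 90.0)
[array([492.2, 268.4]), array([ 497. , -731.3]), array([  37.9, -891.4]), array([ 33.2, 426.7])] [ 310.4 -231.4   12. ]
w2 58058.0 ((319.5, 309.0), (179.99996948242188, 638.9998779296875), 90.0)
[array([491.5, 789.1]), array([ 492.9, -265.3]), array([  91.9, -408.4]), array([ 92.3, 932.4])] [333.6 263.   12. ]
```

```bash
python3 - <<'E'
from h import *
import pickle
np.set_printoptions(precision=1,suppress=True)
P=[pickle.load(open(n+'.pkl','rb')) for n in('w1','w2')]
for (p,im),q in zip(P,[((137,192),(217,179),(234,262),(159,267)),((455,228),(535,221),(537,290),(461,298))]):
    X=np.array([plane(p,c,18)[:2] for c in q]);print(X,X.mean(0),np.linalg.norm(X[0]-X[1]),np.linalg.norm(X[1]-X[2]),[np.degrees(np.arctan2(*(X[i]-X[j])[::-1])) for i,j in((0,1),(3,2),(0,3),(1,2))])
print(tri((P[0][0],(186,223)),(P[1][0],(496,258))))
p=P[0][0]
im=P[0][1];g=cv2.cvtColor(im,cv2.COLOR_BGR2GRAY)
m=(g<135).astype(np.uint8);m[:,:110]=0;m[:,240:]=0;m[:170]=0;m[275:]=0
m=cv2.morphologyEx(m,cv2.MORPH_OPEN,np.ones((5,5)));c=max(cv2.findContours(m,0,1)[0],key=cv2.contourArea);r=cv2.minAreaRect(c);print(r)
E
```

```text
[[473.   40.1]
 [492.8 -82.5]
 [360.8 -97.5]
 [350.4  24.1]] [419.2 -28.9] 124.18828345153 132.82343218135367 [np.float64(99.14987697176137), np.float64(94.91397714960283), np.float64(7.441348764028515), np.float64(6.507625163087912)]
[[ 481.5   53. ]
 [ 492.6  -74.9]
 [ 369.3 -104.1]
 [ 356.9   26.7]] [425.  -24.8] 128.32576529210633 126.76103951262502 [np.float64(94.95638198102586), np.float64(95.41453452901327), np.float64(11.91966600810597), np.float64(13.3605574024876)]
[424.3 -26.1  10.9]
((186.91064453125, 231.40667724609375), (103.49705505371094, 85.54574584960938), 77.19573211669922)
```

```bash
python3 -c "
from h import *
print(go((422,-27,150),98))"
```

```text
{'turn': [0.005, -0.003, -0.244], 'dp': [-40.4, -14.55, 2.09], 'deg': np.float64(14.0), 'mm': np.float64(430.0)}
```

apply_moves(
  steps=[
    {"turn": [0.005, -0.003, -0.244], "dp": [-40.4, -14.5, 2], "grip": -1},
    {"turn": [0.005, -0.003, -0.244], "dp": [-40.4, -14.5, 2], "grip": -1},
    {"turn": [0.005, -0.003, -0.244], "dp": [-40.4, -14.5, 2], "grip": -1},
    {"turn": [0.005, -0.003, -0.244], "dp": [-40.4, -14.5, 2], "grip": -1},
    {"turn": [0.005, -0.003, -0.244], "dp": [-40.4, -14.5, 2], "grip": -1},
    {"turn": [0.005, -0.003, -0.244], "dp": [-40.4, -14.5, 2], "grip": -1},
    {"turn": [0.005, -0.003, -0.244], "dp": [-40.4, -14.5, 2], "grip": -1},
    {"turn": [0.005, -0.003, -0.244], "dp": [-40.4, -14.5, 2], "grip": -1},
    {"turn": [0.005, -0.003, -0.244], "dp": [-40.4, -14.5, 2], "grip": -1},
    {"turn": [0.005, -0.003, -0.244], "dp": [-40.4, -14.5, 2], "grip": -1},
  ],
)

```text
time: 6.35
tcp_pos: [417.7, -29.8, 148.8]
eef_rot: [[-0.134, 0.991, -0.009], [0.991, 0.134, -0.001], [-0.0, -0.009, -1.0]]
ft_force: [-0.2, -0.0, -0.6]
width: 67.3
finger_force: 34.1
```

apply_moves(
  steps=[
    {"turn": [0, 0, 0], "dp": [0, 0, 0], "grip": -1},
    {"turn": [0, 0, 0], "dp": [0, 0, 0], "grip": -1},
  ],
)

```text
time: 6.55
tcp_pos: [421.9, -27.0, 149.9]
eef_rot: [[-0.139, 0.99, -0.004], [0.99, 0.139, -0.001], [-0.0, -0.004, -1.0]]
ft_force: [0.4, 0.6, -1.1]
width: 67.7
finger_force: 34.1
```

```bash
python3 - <<'E'
from h import *
np.set_printoptions(precision=1,suppress=True)
for _ in range(2): p,im=snap('wrist')
cv2.imwrite('pics/w5.png',im)
s=manip.sense();print(s['time'],s['tcp_pos'],np.abs(s['qvel']).max())
print(go((422,-27,24),98))
E
```

```text
6.65 [422.2 -26.7 150.1] 0.18441093630139377
{'turn': [-0.003, 0.0, 0.001], 'dp': [-0.02, 0.02, 12.61], 'deg': np.float64(0.2), 'mm': np.float64(126.0)}
```

View pics/w5.png

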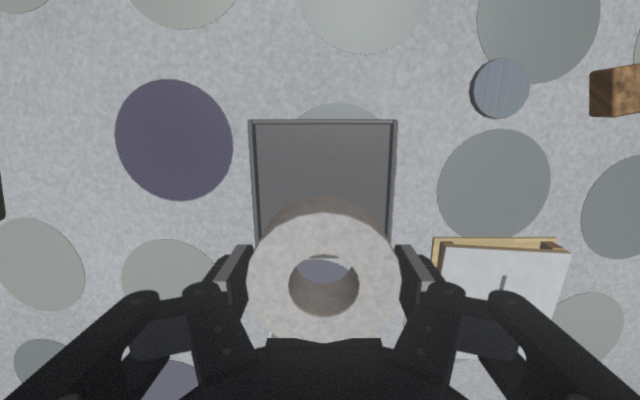

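w5: the roll is held at (323,277), the tray is squared to it (columns 250–397) and its far rim is at row 120. I check the tray's y from that rim.

```bash
python3 - <<'E'
from h import *
np.set_printoptions(precision=1,suppress=True)
p=vision.camera_params('wrist')
X=plane(p,(323,120),18);a=np.radians(98);print(X,X[:2]-62.5*np.array([np.cos(a),np.sin(a)]),plane(p,(250,122),18),plane(p,(397,122),18))
E
```

```text
[412.2  38.   18. ] [420.9 -23.9] [352.9  28.2  18. ] [472.7  45.2  18. ]
```

apply_moves(
  steps=[
    {"turn": [0, 0, 0], "dp": [0.2, 0, 4], "grip": -1},
    {"turn": [0, 0, 0], "dp": [0.2, 0, 8], "grip": -1},
    {"turn": [0, 0, 0], "dp": [0.2, 0, 11], "grip": -1},
    {"turn": [0, 0, 0], "dp": [0.2, 0, 12.2], "grip": -1},
    {"turn": [0, 0, 0], "dp": [0.2, 0, 12.6], "grip": -1},
    {"turn": [0, 0, 0], "dp": [0.2, 0, 12.6], "grip": -1},
    {"turn": [0, 0, 0], "dp": [0.2, 0, 12.6], "grip": -1},
  ],
)

```text
time: 7.35
tcp_pos: [421.9, -25.5, 24.8]
eef_rot: [[-0.139, 0.99, -0.002], [0.99, 0.139, -0.001], [-0.001, -0.002, -1.0]]
ft_force: [0.4, 0.1, -0.5]
width: 67.5
finger_force: 34.2
```

apply_moves(
  steps=[
    {"turn": [0, 0, 0], "dp": [0, 0, 0.2], "grip": -1},
    {"turn": [0, 0, 0], "dp": [0, 0, 0.2], "grip": -1},
    {"turn": [0, 0, 0], "dp": [0, 0, 0.2], "grip": 0.8},
    {"turn": [0, 0, 0], "dp": [0, 0, 0.2], "grip": 0.8},
    {"turn": [0, 0, 0], "dp": [0, 0, 0.2], "grip": 0.8},
    {"turn": [0, 0, 0], "dp": [0, 0, 0.2], "grip": 0.8},
  ],
)

```text
time: 7.95
tcp_pos: [421.0, -25.9, 22.4]
eef_rot: [[-0.138, 0.99, -0.003], [0.99, 0.138, -0.001], [-0.001, -0.003, -1.0]]
ft_force: [0.2, 0.8, -0.5]
width: 77.1
finger_force: 0.0
```

apply_moves(
  steps=[
    {"turn": [0, 0, 0], "dp": [0, 0, -1], "grip": 0.8},
    {"turn": [0, 0, 0], "dp": [0, 0, -4], "grip": 0.8},
    {"turn": [0, 0, 0], "dp": [0, 0, -9], "grip": 0.8},
    {"turn": [0, 0, 0], "dp": [0, 0, -14], "grip": 1},
    {"turn": [0, 0, 0], "dp": [0, 0, -19], "grip": 1},
    {"turn": [0, 0, 0], "dp": [0, 0, -24], "grip": 1},
    {"turn": [0, 0, 0], "dp": [0, 0, -24], "grip": 1},
    {"turn": [0, 0, 0], "dp": [0, 0, -24], "grip": 1},
  ],
)

```text
time: 8.75
tcp_pos: [422.2, -25.5, 264.3]
eef_rot: [[-0.139, 0.99, 0.001], [0.99, 0.139, -0.002], [-0.002, 0.001, -1.0]]
ft_force: [-0.5, 0.7, -1.2]
width: 85.3
finger_force: 0.0
```

```bash
python3 - <<'E'
from h import *
import pickle
np.set_printoptions(precision=1,suppress=True)
p,im=snap('wrist');cv2.imwrite('pics/w6.png',im)
s=manip.sense();print(s['time'],s['tcp_pos'],s['ft_force'])
p,im=pickle.load(open('w1.pkl','rb'))
z=lambda a,b,x0,y0,fx,fy:(x0+a/fx-.4,y0+b/fy-.4)
W=lambda a,b:z(a,b,170,40,400/130,290/120)
S=lambda a,b:z(a-400,b-290,320,150,400/180,290/90)
for n,q in [('blade',[(430,330),(597,362),(577,507),(414,475)])]:
    X=np.array([plane(p,S(*c),3)[:2] for c in q]);print(n,X,X.mean(0),[np.degrees(np.arctan2(*(X[i]-X[j])[::-1])) for i,j in((0,1),(3,2),(0,3),(1,2))],[np.linalg.norm(X[i]-X[j]) for i,j in((0,1),(3,2),(0,3),(1,2))])
X=np.array([plane(p,S(*c),67)[:2] for c in [(617,455),(783,486),(780,525),(612,498)]]);print('handle top',X,X.mean(0),np.degrees(np.arctan2(*(X[0]-X[1])[::-1])),np.linalg.norm(X[0]-X[1]))
X=np.array([plane(p,W(*c),30)[:2] for c in [(22,47),(303,27),(332,253),(68,268)]]);print('panel',X,X.mean(0),[np.degrees(np.arctan2(*(X[i]-X[j])[::-1])) for i,j in((0,1),(3,2),(0,3),(1,2))],[np.linalg.norm(X[i]-X[j]) for i,j in((0,1),(3,2),(0,3),(1,2))])
E
```

```text
8.8 [421.  -25.4 262.6] [-0.7 -0.8 -0.9]
blade [[ 515.8 -250.9]
 [ 501.8 -363.1]
 [ 431.3 -354.6]
 [ 446.8 -240.8]] [ 473.9 -302.4] [np.float64(82.87648822018504), np.float64(82.22122782158702), np.float64(-8.289907759078242), np.float64(-6.869912989550156)] [np.float64(113.10749838275282), np.float64(114.84924561986794), np.float64(69.74710084670531), np.float64(71.04678395875291)]
handle top [[ 474.7 -359.8]
 [ 461.8 -462.8]
 [ 444.7 -463.6]
 [ 456.3 -358.4]] [ 459.4 -411.1] 82.87179182717675 103.74511463666968
panel [[ 653.4  -45.9]
 [ 662.1 -165.1]
 [ 543.6 -173.8]
 [ 535.2  -54.6]] [ 598.6 -109.9] [np.float64(94.17281414640598), np.float64(94.03232045543304), np.float64(4.179941073256414), np.float64(4.175116691177724)] [np.float64(119.53483889749111), np.float64(119.52523213805016), np.float64(118.50013083292211), np.float64(118.79321484910406)]
```

```bash
python3 - <<'E'
from h import *
import pickle
np.set_printoptions(precision=1,suppress=True)
print(go((462.3,-391.6,150),82.6))
p,im=pickle.load(open('w1.pkl','rb'))
W=lambda a,b:(170+a*130/400-.4,40+b*120/290-.4)
ang=lambda a,b:np.degrees(np.arctan2(*(a-b)[::-1]))
f=lambda q,z:plane(p,q,z)[:2]
A,B,C=f(W(140,38),4),f(W(312,20),4),f(W(352,240),4)
print('rests',A,B,C,ang(A,B),ang(B,C),np.linalg.norm(B-C))
print('screwdriver',f((437,99),10),f((500,125),10),f((560,145),10))
E
```

```text
{'turn': [-0.003, 0.001, 0.268], 'dp': [-36.83, -0.95, 11.3], 'deg': np.float64(15.4), 'mm': np.float64(385.0)}
rests [661.9 -88.1] [ 670.8 -165. ] [ 549.1 -179.7] 96.61293934334272 6.895083461050002 122.59323921329037
screwdriver [ 606. -394.] [ 572.4 -489.4] [ 545.9 -586.6]
```

apply_moves(
  steps=[
    {"turn": [-0.003, 0.001, 0.268], "dp": [-36.8, -0.9, 11.3], "grip": 1},
    {"turn": [-0.003, 0.001, 0.268], "dp": [-36.8, -0.9, 11.3], "grip": 1},
    {"turn": [-0.003, 0.001, 0.268], "dp": [-36.8, -0.9, 11.3], "grip": 1},
    {"turn": [-0.003, 0.001, 0.268], "dp": [-36.8, -0.9, 11.3], "grip": 1},
    {"turn": [-0.003, 0.001, 0.268], "dp": [-36.8, -0.9, 11.3], "grip": 1},
    {"turn": [-0.003, 0.001, 0.268], "dp": [-36.8, -0.9, 11.3], "grip": 1},
    {"turn": [-0.003, 0.001, 0.268], "dp": [-36.8, -0.9, 11.3], "grip": 1},
    {"turn": [-0.003, 0.001, 0.268], "dp": [-36.8, -0.9, 11.3], "grip": 1},
    {"turn": [-0.003, 0.001, 0.268], "dp": [-36.8, -0.9, 11.3], "grip": 1},
    {"turn": [-0.003, 0.001, 0.268], "dp": [-36.8, -0.9, 11.3], "grip": 1},
  ],
)

```text
time: 9.8
tcp_pos: [461.7, -390.5, 146.7]
eef_rot: [[0.13, 0.991, -0.005], [0.991, -0.13, 0.005], [0.004, -0.005, -1.0]]
ft_force: [-1.0, -0.7, -0.2]
width: 85.7
finger_force: 0.0
```

```bash
python3 - <<'E'
from h import *
import pickle
np.set_printoptions(precision=1,suppress=True)
for _ in range(4): p,im=snap('wrist')
cv2.imwrite('pics/w7.png',im);pickle.dump((p,im),open('w7.pkl','wb'))
s=manip.sense();print(s['time'],s['tcp_pos'],s['ft_force'])
hsv=cv2.cvtColor(im,cv2.COLOR_BGR2HSV)
m=((hsv[...,1]>60)&(hsv[...,2]>25)&((hsv[...,0]<15)|(hsv[...,0]>170))).astype(np.uint8)
for c in cv2.findContours(cv2.morphologyEx(m,cv2.MORPH_OPEN,np.ones((3,3))),0,1)[0]:
    if cv2.contourArea(c)>300:
        r=cv2.minAreaRect(c);b=cv2.boxPoints(r);print(cv2.contourArea(c),r,[plane(p,q,67)[:2] for q in b])
print([proj(p,(473.9+d*np.cos(1.4416)+e*np.sin(1.4416),-302.4+d*np.sin(1.4416)-e*np.cos(1.4416),z)) for d,e,z in((57.5,35,3),(57.5,-35,3),(-57.5,-35,3),(-57,-11,67),(-57,11,67),(-90,0,67))])
print(go((462.3,-391.6,50),82.6))
E
```

```text
10.0 [ 463.1 -389.6  149.5] [0.7 1.1 0.8]
3298.5 ((323.4999694824219, 239.99996948242188), (26.999996185302734, 131.99996948242188), 0.0) [array([ 442.5, -462.7]), array([ 457.2, -358.5]), array([ 475.7, -360.9]), array([ 463.6, -465.4])]
[array([367.2,  19.5]), array([280.6,  19.4]), array([284.5, 160.7]), array([307.6, 172.8]), array([339.5, 172.9]), array([323.5, 218.2])]
{'turn': [-0.001, -0.001, 0.001], 'dp': [-0.22, -0.04, 9.95], 'deg': np.float64(0.1), 'mm': np.float64(100.0)}
```

View pics/w7.png

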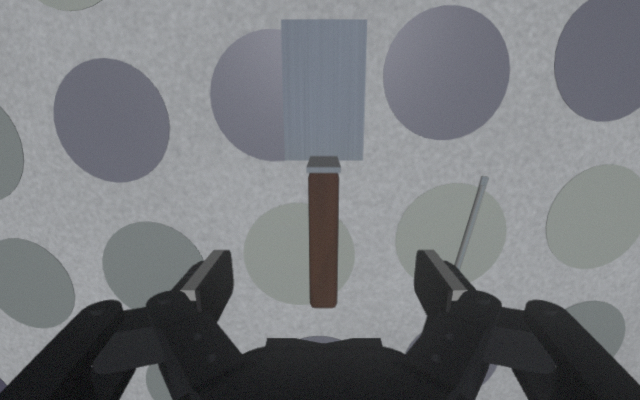

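The w7 overlay prediction matches the blade (281–367, rows 20–160) and the handle centre line at column 323. I descend and grip.

apply_moves(
  steps=[
    {"turn": [0, 0, 0], "dp": [-0.2, 0, 3], "grip": 1},
    {"turn": [0, 0, 0], "dp": [-0.2, 0, 6], "grip": 1},
    {"turn": [0, 0, 0], "dp": [-0.2, 0, 8.5], "grip": 1},
    {"turn": [0, 0, 0], "dp": [-0.2, 0, 9.9], "grip": 0.3},
    {"turn": [0, 0, 0], "dp": [-0.2, 0, 9.9], "grip": -0.2},
    {"turn": [0, 0, 0], "dp": [-0.2, 0, 9.9], "grip": -1},
    {"turn": [0, 0, 0], "dp": [-0.2, 0, 9.9], "grip": -1},
    {"turn": [0, 0, 0], "dp": [-0.2, 0, 9.9], "grip": -1},
    {"turn": [0, 0, 0], "dp": [-0.2, 0, 9.9], "grip": -1},
    {"turn": [0, 0, 0], "dp": [-0.2, 0, 9.9], "grip": -1},
  ],
  newtons=100,
)

```text
time: 11.0
tcp_pos: [464.0, -394.1, 52.3]
eef_rot: [[0.129, 0.992, 0.002], [0.992, -0.129, -0.002], [-0.002, 0.002, -1.0]]
ft_force: [-0.3, 0.9, 7.4]
width: 20.6
finger_force: 97.6
```

apply_moves(
  steps=[
    {"turn": [0, 0, 0], "dp": [0, 0, 0], "grip": -1},
    {"turn": [0, 0, 0], "dp": [0, 0, 0], "grip": -1},
    {"turn": [0, 0, 0], "dp": [0, 0, 0], "grip": -1},
  ],
)

```text
time: 11.3
tcp_pos: [464.0, -394.1, 52.4]
eef_rot: [[0.129, 0.992, 0.002], [0.992, -0.129, -0.002], [-0.002, 0.002, -1.0]]
ft_force: [0.2, -0.0, 6.2]
width: 20.6
finger_force: 97.6
```

```bash
python3 - <<'E'
from h import *
np.set_printoptions(precision=1,suppress=True)
s=manip.sense();print(s['time'],s['tcp_pos'],s['ft_force'],s['width'],s['finger_force'],s['joints'])
print(np.round(s['eef_rot'],4))
E
```

```text
11.3 [ 464.  -394.1   52.4] [ 0.2 -0.   6.2] 20.553631951105007 97.58545875549316 [-44.3  31.3  95.1  -0.   53.4 -36.9]
[[ 0.1  1.   0. ]
 [ 1.  -0.1 -0. ]
 [-0.   0.  -1. ]]
```

```bash
python3 -c "
from h import *
print(go((617,-347,150),94.1))"
```

```text
{'turn': [0.002, 0.002, -0.201], 'dp': [6.63, 14.58, -9.74], 'deg': np.float64(11.5), 'mm': np.float64(188.0)}
```

apply_moves(
  steps=[
    {"turn": [0, 0, 0], "dp": [0, 0, -1], "grip": -1},
    {"turn": [0, 0, 0], "dp": [0, 0, -4], "grip": -1},
    {"turn": [0, 0, 0], "dp": [0, 0, -8], "grip": -1},
    {"turn": [0.001, 0.001, -0.07], "dp": [2, 4.5, -9.7], "grip": -1},
    {"turn": [0.001, 0.001, -0.14], "dp": [4.3, 9, -9.7], "grip": -1},
    {"turn": [0.002, 0.002, -0.201], "dp": [6, 12.5, -9.7], "grip": -1},
    {"turn": [0.002, 0.002, -0.201], "dp": [6.6, 14.6, -9.7], "grip": -1},
    {"turn": [0.002, 0.002, -0.201], "dp": [6.6, 14.6, -9.7], "grip": -1},
    {"turn": [0.002, 0.002, -0.201], "dp": [6.6, 14.6, -9.7], "grip": -1},
    {"turn": [0.002, 0.002, -0.201], "dp": [6.6, 14.6, -9.7], "grip": -1},
  ],
)

```text
time: 12.3
tcp_pos: [615.0, -346.7, 147.4]
eef_rot: [[-0.071, 0.997, -0.004], [0.997, 0.071, 0.002], [0.003, -0.004, -1.0]]
ft_force: [0.6, 0.4, -1.8]
width: 20.4
finger_force: 97.9
```

```bash
python3 - <<'E'
from h import *
import pickle
np.set_printoptions(precision=1,suppress=True)
for _ in range(3): p,im=snap('wrist')
cv2.imwrite('pics/w8.png',im);pickle.dump((p,im),open('w8.pkl','wb'))
for n in('scene','side'): cv2.imwrite(f'pics/{n}8.png',snap(n)[1])
s=manip.sense();T=s['tcp_pos'];R=np.array(s['eef_rot']);print(s['time'],T,s['ft_force'],s['width'],np.round(R,4).tolist())
f=lambda d,e,h:proj(p,T+R@np.array([92.2+d,-2.0+e,52.4-h]))
print('pred corners',[f(57.5,-35,3),f(57.5,35,3),f(-57.5,-35,3),f(-57.5,35,3)])
hsv=cv2.cvtColor(im,cv2.COLOR_BGR2HSV)
for v in (40,100,140): print(v,[(u,*map(int,hsv[v,u])) for u in range(260,390,6)])
print([(v,*map(int,hsv[v,300])) for v in range(0,190,6)])
E
```

```text
12.55 [ 615.6 -347.1  147.8] [ 0.2 -0.6 -2. ] 20.41183870544748 [[-0.0708, 0.9975, -0.0023], [0.9975, 0.0708, 0.0018], [0.002, -0.0022, -1.0]]
pred corners [array([251.5, -47.3]), array([390.2, -47.4]), array([261.4, 176.2]), array([380.9, 176.2])]
40 [(260, 108, 38, 161), (266, 110, 34, 156), (272, 110, 36, 163), (278, 109, 38, 160), (284, 109, 38, 162), (290, 109, 36, 156), (296, 107, 38, 156), (302, 110, 36, 161), (308, 109, 40, 161), (314, 109, 34, 159), (320, 109, 38, 160), (326, 108, 38, 160), (332, 108, 37, 159), (338, 108, 38, 160), (344, 108, 36, 163), (350, 108, 37, 160), (356, 109, 39, 158), (362, 107, 34, 159), (368, 108, 37, 160), (374, 108, 35, 161), (380, 107, 37, 159), (386, 109, 24, 172)]
100 [(260, 109, 34, 158), (266, 107, 34, 157), (272, 107, 34, 159), (278, 107, 37, 158), (284, 109, 38, 159), (290, 109, 36, 156), (296, 108, 38, 160), (302, 107, 36, 162), (308, 107, 36, 162), (314, 107, 36, 162), (320, 107, 39, 162), (326, 108, 36, 163), (332, 106, 37, 159), (338, 109, 38, 161), (344, 108, 36, 163), (350, 108, 37, 159), (356, 107, 34, 158), (362, 108, 37, 160), (3
[... 497 characters left out ...]
35, 159), (380, 109, 34, 159), (386, 95, 8, 183)]
[(0, 108, 37, 158), (6, 109, 35, 161), (12, 107, 34, 158), (18, 108, 37, 160), (24, 109, 36, 158), (30, 109, 33, 161), (36, 110, 36, 161), (42, 107, 37, 160), (48, 108, 41, 163), (54, 107, 36, 162), (60, 108, 35, 162), (66, 109, 38, 163), (72, 108, 34, 164), (78, 108, 35, 166), (84, 110, 35, 162), (90, 108, 37, 164), (96, 108, 36, 164), (102, 106, 35, 162), (108, 106, 35, 162), (114, 110, 35, 161), (120, 107, 36, 162), (126, 108, 35, 159), (132, 109, 34, 159), (138, 106, 35, 159), (144, 105, 32, 157), (150, 106, 31, 157), (156, 108, 29, 157), (162, 109, 32, 153), (168, 103, 30, 152), (174, 120, 10, 105), (180, 120, 8, 98), (186, 113, 11, 95)]
```

```bash
python3 - <<'E'
from h import *
import pickle
np.set_printoptions(precision=2,suppress=True)
p,im=pickle.load(open('w8.pkl','rb'))
s=manip.sense();T=np.array(s['tcp_pos']);R=np.array(s['eef_rot'])
b=cv2.GaussianBlur(im,(3,3),0);hsv=cv2.cvtColor(b,cv2.COLOR_BGR2HSV)
m=((hsv[...,1]>22)&(hsv[...,0]>98)&(hsv[...,0]<118)&(hsv[...,2]>130)).astype(np.uint8)
k,l=cv2.connectedComponents(m,connectivity=4);mm=l==l[100,320]
def tool(uv,h):  # onto plane h below TCP along tool z
    c,d=ray(p,uv);c=R.T@(c-T);d=R.T@d;return c+d*(h-c[2])/d[2]
H=49.4
L=[];Q=[]
for v in range(5,165,10):
    u=np.where(mm[v])[0];L.append((u.min()-.5,v));Q.append((u.max()+.5,v))
print(L[::3],Q[::3])
A=np.array([tool(q,H) for q in L]);B=np.array([tool(q,H) for q in Q])
fa,fb=np.polyfit(A[:,0],A[:,1],1),np.polyfit(B[:,0],B[:,1],1);print('edges',fa,fb,'width at 60,120',fb@[60,1]-fa@[60,1],fb@[120,1]-fa@[120,1],'centre',(fa+fb)/2)
rows_=[np.where(mm[:,u])[0].max()+.5 for u in (270,280,290,350,360,370)];print(rows_,[tool((u,v),H) for u,v in zip((280,360),(rows_[1],rows_[4]))])
sc,sd=vision.camera_params('scene'),vision.camera_params('side')
for n,c in(('scene',sc),('side',sd)): print(n,[proj(c,T+R@np.array([92.2+a,e-1,52.4-3])).round(1) for a,e in((57.5,-35),(57.5,35),(-57.5,-35),(-57.5,35))])
a=cv2.imread('pics/scene8.png')[130:210,220:340];b=cv2.imread('pics/side8.png')[120:200,320:440]
cv2.imwrite('pics/v8.png',cv2.vconcat([cv2.resize(a,(450,300),interpolation=2),cv2.resize(b,(450,300),interpolation=2)]))
E
```

```text
[(np.float64(253.5), 5), (np.float64(254.5), 35), (np.float64(256.5), 65), (np.float64(243.5), 95), (np.float64(229.5), 125), (np.float64(243.5), 155)] [(np.float64(386.5), 5), (np.float64(386.5), 35), (np.float64(385.5), 65), (np.float64(384.5), 95), (np.float64(383.5), 125), (np.float64(382.5), 155)]
edges [  0.25 -64.72] [-0.01 34.  ] width at 60,120 82.73003255150476 66.74181094810183 centre [  0.12 -15.36]
[np.float64(194.5), np.float64(196.5), np.float64(193.5), np.float64(173.5), np.float64(172.5), np.float64(172.5)] [array([ 22.39, -26.51,  49.4 ]), array([36.88, 20.69, 49.4 ])]
scene [array([284.5, 175.6]), array([269.5, 183.8]), array([261.8, 166. ]), array([246.8, 173.5])]
side [array([341. , 173.2]), array([322.7, 167.3]), array([360.8, 159.7]), array([342.9, 154.5])]
```

```bash
python3 - <<'E'
from h import *
import pickle
np.set_printoptions(precision=1,suppress=True)
for n in('scene','side'):
    a,b=cv2.imread(f'pics/{n}0.png'),cv2.imread(f'pics/{n}8.png')
    d=(cv2.absdiff(a,b).max(2)>18).astype(np.uint8);d=cv2.morphologyEx(d,cv2.MORPH_OPEN,np.ones((2,2)))
    x0,y0=(245,150) if n=='scene' else (315,145)
    q=d[y0:y0+45,x0:x0+50];print(n,x0,y0)
    for i in range(4,45,1): print(y0+i,''.join('#' if t else '.' for t in q[i]))
p,im=pickle.load(open('w2.pkl','rb'));hsv=cv2.cvtColor(im,cv2.COLOR_BGR2HSV)
g=hsv[...,2].astype(int)
m=((hsv[...,2]>183)&(hsv[...,1]<25)).astype(np.uint8);m[:,:500]=0;m[:90]=0;m[210:]=0;m[:,630:]=0
m=cv2.morphologyEx(cv2.morphologyEx(m,cv2.MORPH_CLOSE,np.ones((5,5))),cv2.MORPH_OPEN,np.ones((9,9)))
c=max(cv2.findContours(m,0,1)[0],key=cv2.contourArea);k=cv2.approxPolyDP(c,6,True)[:,0];print(k)
X=np.array([plane(p,x,30)[:2] for x in k]);print(X,X.mean(0))
E
```

```text
scene 245 150
154 .########.........##########......................
155 .######...........###########.....................
156 .######...........##############..................
157 .######............##############.................
158 ..#####.............##############................
159 #.#####..............###############..............
160 #...#########..........###############............
161 ......#######...........##############............
162 .......######.............############............
163 .......#######.............###########............
164 .......#######...............#########............
165 .......#######................########............
166 .......#######..................######............
167 .......#######..................######............
168 .......#######..................######............
169 ........#########...............#######...........
170 ........###########..............######...........
171 ........##############.##........######...........
172 ........########################.######...........
173 ........#############################
[... 2866 characters left out ...]
....................
180 ..................................................
181 ..................................................
182 ..................................................
183 ..................................................
184 ..................................................
185 ..................................................
186 ..................................................
187 ..................................................
188 ..................................................
189 ..................................................
[[618 112]
 [542 115]
 [535 196]
 [606 191]]
[[ 660.6 -163.7]
 [ 652.7  -47.3]
 [ 536.1  -58.1]
 [ 544.4 -172.6]] [ 598.5 -110.4]
```

```bash
python3 -c "
from h import *
print(go((621,-347.2,62.4),94.1))"
```

```text
{'turn': [-0.002, -0.002, -0.001], 'dp': [-0.06, 0.56, 8.54], 'deg': np.float64(0.2), 'mm': np.float64(86.0)}
```

apply_moves(
  steps=[
    {"turn": [-0.002, -0.002, -0.001], "dp": [-0.1, 0.6, 3], "grip": -1},
    {"turn": [-0.002, -0.002, -0.001], "dp": [-0.1, 0.6, 6], "grip": -1},
    {"turn": [-0.002, -0.002, -0.001], "dp": [-0.1, 0.6, 8], "grip": -1},
    {"turn": [-0.002, -0.002, -0.001], "dp": [-0.1, 0.6, 8.5], "grip": -1},
    {"turn": [-0.002, -0.002, -0.001], "dp": [-0.1, 0.6, 8.5], "grip": -1},
    {"turn": [-0.002, -0.002, -0.001], "dp": [-0.1, 0.6, 8.5], "grip": -1},
    {"turn": [-0.002, -0.002, -0.001], "dp": [-0.1, 0.6, 8.5], "grip": -1},
  ],
)

```text
time: 13.25
tcp_pos: [623.4, -347.8, 64.4]
eef_rot: [[-0.073, 0.997, 0.003], [0.997, 0.073, -0.002], [-0.002, 0.003, -1.0]]
ft_force: [-1.1, 0.4, -2.0]
width: 20.0
finger_force: 97.9
```

```bash
python3 - <<'E'
from h import *
import pickle
np.set_printoptions(precision=1,suppress=True)
for _ in range(2): p,im=snap('wrist')
cv2.imwrite('pics/w9.png',im)
q,j=snap('side');cv2.imwrite('pics/side9.png',j)
s=manip.sense();T=np.array(s['tcp_pos']);R=np.array(s['eef_rot']);print(s['time'],T,s['ft_force'],np.round(R,4).tolist())
print(go((611.7,-217.5,62.4),94.1))
print([proj(q,T+R@np.array([93+a,e-2,52.4-h])).round(1) for a,e,h in((57.5,-35,0),(57.5,35,0),(57.5,-35,3),(57.5,35,3),(-57.5,35,3))])
a=j[165:235,275:380];i=cv2.imread('pics/w9.png')[0:190,150:500]
cv2.imwrite('pics/v9.png',cv2.vconcat([cv2.resize(a,(465,310),interpolation=2),cv2.resize(i,(465,252))]))
E
```

```text
13.4 [ 623.  -347.5   63.9] [-1.1 -0.3 -2.3] [[-0.0729, 0.9973, 0.0018], [0.9973, 0.0729, -0.0012], [-0.0013, 0.0018, -1.0]]
{'turn': [0.002, 0.001, 0.001], 'dp': [13.04, -0.18, 0.13], 'deg': np.float64(0.2), 'mm': np.float64(130.0)}
[array([339.2, 196.8]), array([321.5, 190.6]), array([339.2, 196. ]), array([321.5, 189.8]), array([341.1, 176.1])]
```

View pics/v9.png

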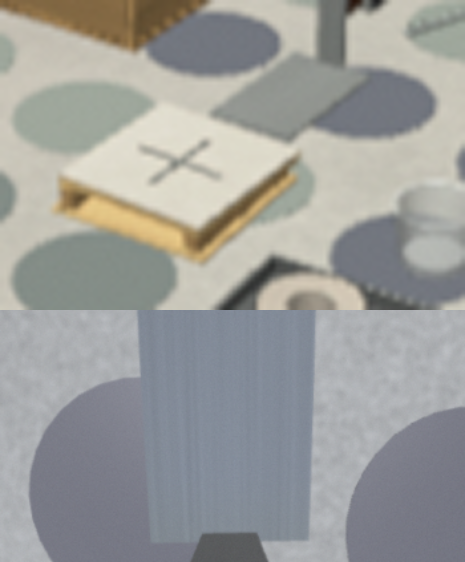

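The side view shows the blade's front corner at (340,196), exactly where predicted and lined up with the gap. The roll lies in the tray. I insert.

apply_moves(
  steps=[
    {"turn": [0.002, 0.001, 0.001], "dp": [1, -0.2, 0.1], "grip": -1},
    {"turn": [0.002, 0.001, 0.001], "dp": [2.2, -0.2, 0.1], "grip": -1},
    {"turn": [0.002, 0.001, 0.001], "dp": [3.6, -0.2, 0.1], "grip": -1},
    {"turn": [0.002, 0.001, 0.001], "dp": [5, -0.2, 0.1], "grip": -1},
    {"turn": [0.002, 0.001, 0.001], "dp": [6, -0.2, 0.1], "grip": -1},
    {"turn": [0.002, 0.001, 0.001], "dp": [6, -0.2, 0.1], "grip": -1},
  ],
)

```text
time: 14.0
tcp_pos: [615.6, -284.9, 61.5]
eef_rot: [[-0.074, 0.997, -0.003], [0.997, 0.074, 0.002], [0.002, -0.003, -1.0]]
ft_force: [0.1, -0.1, -1.7]
width: 20.4
finger_force: 98.0
```

apply_moves(
  steps=[
    {"turn": [0, 0, 0], "dp": [1, 0, 0], "grip": -1},
    {"turn": [0, 0, 0], "dp": [2.3, 0, 0], "grip": -1},
    {"turn": [0, 0, 0], "dp": [3.6, 0, 0], "grip": -1},
    {"turn": [0, 0, 0], "dp": [5, 0, 0], "grip": -1},
    {"turn": [0, 0, 0], "dp": [6.2, 0, 0], "grip": -1},
    {"turn": [0, 0, 0], "dp": [7, 0, 0], "grip": -1},
    {"turn": [0, 0, 0], "dp": [7, 0, 0], "grip": -1},
    {"turn": [0, 0, 0], "dp": [7, 0, 0], "grip": -1},
  ],
)

```text
time: 14.8
tcp_pos: [611.2, -217.5, 61.8]
eef_rot: [[-0.073, 0.997, -0.002], [0.997, 0.073, 0.0], [0.0, -0.002, -1.0]]
ft_force: [-0.1, -0.2, -1.7]
width: 20.5
finger_force: 98.0
```

```bash
cat > pan.py <<'E'
from h import *
import sys,pickle
np.set_printoptions(precision=2,suppress=True)
def measure(tag):
    for _ in range(2): p,im=snap('wrist')
    cv2.imwrite(f'pics/{tag}.png',im)
    s=manip.sense();T=np.array(s['tcp_pos']);R=np.array(s['eef_rot'])
    pickle.dump((p,im,T,R),open(tag+'.pkl','wb'))
    print(s['time'],T,'F',np.array(s['ft_force']),'w',s['width'],R[2].round(4))
    return p,im,T,R
def panel(p,im,z):
    hsv=cv2.cvtColor(im,cv2.COLOR_BGR2HSV)
    m=((hsv[...,2]>183)&(hsv[...,1]<25)).astype(np.uint8)
    m=cv2.morphologyEx(cv2.morphologyEx(m,cv2.MORPH_CLOSE,np.ones((9,9))),cv2.MORPH_OPEN,np.ones((9,9)))
    c=max(cv2.findContours(m,0,1)[0],key=cv2.contourArea);k=cv2.approxPolyDP(c,6,True)[:,0]
    X=np.array([plane(p,x,z)[:2] for x in k]);print(k.tolist(),X)
if __name__=='__main__':
    p,im,T,R=measure(sys.argv[1]);panel(p,im,float(sys.argv[2]))
E
python3 pan.py w10 30
```

```text
14.9 [ 611.2  -218.1    61.71] F [-0.7  -0.27 -1.12] w 20.489097513432085 [ 0. -0. -1.]
[[212, 23], [198, 80], [210, 102], [236, 105], [233, 138], [267, 134], [301, 150], [427, 152], [440, 0], [320, 0], [320, 19], [388, 21], [389, 32], [320, 34], [319, 104], [309, 103], [308, 35], [240, 36]] [[ 550.29 -110.01]
 [ 543.18 -136.32]
 [ 549.06 -146.48]
 [ 562.2  -147.12]
 [ 560.72 -163.55]
 [ 578.16 -160.36]
 [ 595.92 -167.25]
 [ 661.16 -163.36]
 [ 656.8   -92.2 ]
 [ 600.8   -96.99]
 [ 601.38 -105.17]
 [ 633.42 -103.52]
 [ 634.45 -108.28]
 [ 601.84 -111.72]
 [ 603.6  -143.84]
 [ 598.61 -143.71]
 [ 596.19 -112.57]
 [ 563.8  -115.05]]
```

apply_moves(
  steps=[
    {"turn": [0, 0, 0], "dp": [0, 0, -0.4], "grip": -1},
    {"turn": [0, 0, 0], "dp": [0, 0, -0.8], "grip": -1},
    {"turn": [0, 0, 0], "dp": [0, 0, -1.1], "grip": -1},
    {"turn": [0, 0, 0], "dp": [0, 0, -1.4], "grip": -1},
    {"turn": [0, 0, 0], "dp": [0, 0, -1.8], "grip": -1},
    {"turn": [0, 0, 0], "dp": [0, 0, -2.3], "grip": -1},
    {"turn": [0, 0, 0], "dp": [0, 0, -3], "grip": -1},
    {"turn": [0, 0, 0], "dp": [0, 0, -3.8], "grip": -1},
    {"turn": [0, 0, 0], "dp": [0, 0, -4.5], "grip": -1},
    {"turn": [0, 0, 0], "dp": [0, 0, -5], "grip": -1},
  ],
)

```text
time: 15.9
tcp_pos: [611.4, -217.8, 112.8]
eef_rot: [[-0.072, 0.997, -0.001], [0.997, 0.072, 0.0], [0.0, -0.001, -1.0]]
ft_force: [0.3, -1.0, -2.5]
width: 20.6
finger_force: 97.9
```

apply_moves(
  steps=[
    {"turn": [0, 0, 0], "dp": [0, 0, -0.7], "grip": -1},
    {"turn": [0, 0, 0], "dp": [0, 0, -1.6], "grip": -1},
    {"turn": [0, 0, 0], "dp": [0, 0, -2.6], "grip": -1},
    {"turn": [0, 0, 0], "dp": [0, 0, -3.6], "grip": -1},
    {"turn": [0, 0, 0], "dp": [0, 0, -4.4], "grip": -1},
    {"turn": [0, 0, 0], "dp": [0, 0, -5], "grip": -1},
    {"turn": [0, 0, 0], "dp": [0, 0, -5.3], "grip": -1},
    {"turn": [0, 0, 0], "dp": [0, 0, -5.3], "grip": -1},
    {"turn": [0, 0, 0], "dp": [0, 0, -5.3], "grip": -1},
  ],
)

```text
time: 16.8
tcp_pos: [610.9, -217.5, 164.3]
eef_rot: [[-0.072, 0.997, -0.003], [0.997, 0.072, 0.001], [0.001, -0.003, -1.0]]
ft_force: [-0.0, 0.8, -2.6]
width: 20.2
finger_force: 97.9
```

```bash
python3 - <<'E'
from pan import *
p,im,T,R=measure('w11')
q=pickle.load(open('w10.pkl','rb'))[1]
# panel edge & cross in tool frame: panel top 11 above blade underside (52.4 below TCP)
hsv=cv2.cvtColor(im,cv2.COLOR_BGR2HSV);g=cv2.GaussianBlur(cv2.cvtColor(im,cv2.COLOR_BGR2GRAY),(3,3),0)
for u in (270,300,350,380): print('col',u,[(v,int(g[v,u])) for v in range(100,190,6)])
for v in (60,110,140): print('row',v,[(u,int(g[v,u])) for u in list(range(190,280,6))+list(range(390,490,6))])
for v in (5,15,60,90): print('row',v,[(u,int(g[v,u])) for u in range(290,340,4)])
sc,im2=snap('side');cv2.imwrite('pics/side11.png',im2);cv2.imwrite('pics/scene11.png',snap('scene')[1])
E
```

```text
16.9 [ 610.78 -217.47  164.  ] F [-0.32  0.05 -2.42] w 20.694293759978425 [ 0. -0. -1.]
col 270 [(100, 191), (106, 190), (112, 190), (118, 188), (124, 190), (130, 190), (136, 190), (142, 189), (148, 188), (154, 133), (160, 133), (166, 132), (172, 132), (178, 167), (184, 173)]
col 300 [(100, 193), (106, 191), (112, 190), (118, 190), (124, 190), (130, 190), (136, 190), (142, 189), (148, 190), (154, 134), (160, 134), (166, 133), (172, 117), (178, 92), (184, 90)]
col 350 [(100, 194), (106, 192), (112, 193), (118, 194), (124, 194), (130, 194), (136, 193), (142, 191), (148, 191), (154, 134), (160, 133), (166, 132), (172, 135), (178, 171), (184, 148)]
col 380 [(100, 196), (106, 194), (112, 194), (118, 193), (124, 194), (130, 194), (136, 193), (142, 192), (148, 194), (154, 137), (160, 136), (166, 137), (172, 139), (178, 171), (184, 175)]
row 60 [(190, 168), (196, 173), (202, 187), (208, 189), (214, 189), (220, 189), (226, 189), (232, 188), (238, 188), (244, 188), (250, 187), (256, 189), (262, 190), (268, 191), (274, 192), (390, 195), (396, 193), (402, 194), (408, 194), (414, 194), (420, 194)
[... 874 characters left out ...]
68, 157), (474, 157), (480, 156), (486, 156)]
row 5 [(290, 187), (294, 186), (298, 184), (302, 185), (306, 185), (310, 171), (314, 115), (318, 132), (322, 187), (326, 186), (330, 187), (334, 188), (338, 188)]
row 15 [(290, 188), (294, 188), (298, 187), (302, 189), (306, 189), (310, 173), (314, 115), (318, 133), (322, 187), (326, 187), (330, 187), (334, 188), (338, 187)]
row 60 [(290, 193), (294, 192), (298, 192), (302, 192), (306, 191), (310, 184), (314, 117), (318, 131), (322, 189), (326, 189), (330, 191), (334, 192), (338, 191)]
row 90 [(290, 189), (294, 189), (298, 190), (302, 191), (306, 192), (310, 189), (314, 117), (318, 127), (322, 192), (326, 193), (330, 194), (334, 193), (338, 193)]
```

```bash
cat > pt.py <<'E'
from pan import *
def ptool(tag,h=41.4,rows=(40,60,80,100,110,120,130,140),cols=(230,250,270,290,345,360,380,400),vr=(135,170)):
    p,im,T,R=pickle.load(open(tag+'.pkl','rb'));g=cv2.GaussianBlur(cv2.cvtColor(im,cv2.COLOR_BGR2GRAY),(3,3),0).astype(float)
    sat=cv2.cvtColor(im,cv2.COLOR_BGR2HSV)
    def tool(uv):
        c,d=ray(p,uv);c=R.T@(c-T);d=R.T@d;return (c+d*(h-c[2])/d[2])[:2]
    def edge(a): # strongest step, centroid
        d=np.abs(np.diff(a));i=d.argmax();w=d[max(i-1,0):i+2];return max(i-1,0)+.5+(w*np.arange(len(w))).sum()/w.sum()
    Rr=np.array([tool((u,vr[0]+edge(g[vr[0]:vr[1],u]))) for u in cols])
    def scan(v,s):
        u=320+s*70
        while g[v,u:u+s*4:s].mean()>182: u+=s
        return u+s*2-.5*(s<0)
    L=np.array([tool((scan(v,-1),v)) for v in rows]);Q=np.array([tool((scan(v,1),v)) for v in rows])
    print('rear',Rr.round(1).tolist());fr=np.polyfit(Rr[:,1],Rr[:,0],1)
    fl=np.polyfit(L[:,0],L[:,1],1);fq=np.polyfit(Q[:,0],Q[:,1],1)
    print('rear slope deg',np.degrees(fr[0]),'L',fl,'Q',fq,'width',fq@[80,1]-fl@[80,1],'angles',np.degrees([fl[0],fq[0]]))
    print('L',L.round(1).tolist(),'Q',Q.round(1).tolist())
    y=(fl@[108,1]+fq@[108,1])/2;print('centre tool x,y',fr@[y,1]+60,y)
if __name__=='__main__': ptool(sys.argv[1])
E
python3 pt.py w11
```

```text
rear [[50.0, -51.4], [49.8, -40.3], [50.2, -29.3], [50.2, -18.3], [50.3, 11.8], [50.3, 20.0], [50.3, 31.0], [50.4, 42.0]]
rear slope deg 0.25703372004099073 L [ -0.01 -63.74] Q [ 0.01 55.19] width 120.23199296700838 angles [-0.42  0.51]
L [[106.8, -64.2], [97.1, -64.5], [87.3, -64.3], [77.2, -64.7], [72.1, -64.7], [66.8, -64.1], [61.6, -64.0], [56.2, -63.9]] Q [[106.6, 56.2], [97.0, 55.9], [87.2, 56.2], [77.1, 55.9], [72.0, 55.8], [66.8, 55.7], [61.5, 55.5], [56.2, 56.0]]
centre tool x,y 110.18260196408178 -4.187136293786029
```

```bash
python3 - <<'E'
from pan import *
p,im,T,R=pickle.load(open('w11.pkl','rb'))
Rc=np.array(p['R'])@R; C=R.T@(-np.array(p['R']).T@p['t']-T)   # cam from tool
T3=np.array([610.3,352.8,168.4]);a=np.radians(84.0)
R3=Rd(84.15);q=dict(p);q['R']=Rc@R3.T;q['t']=-q['R']@(T3+R3@C)
im=cv2.imread('pics/w3.png');hsv=cv2.cvtColor(im,cv2.COLOR_BGR2HSV)
m=((hsv[...,1]>60)&(hsv[...,2]>125)&(hsv[...,0]>13)&(hsv[...,0]<24)).astype(np.uint8)
m=cv2.morphologyEx(m,cv2.MORPH_OPEN,np.ones((3,3)))
for c in cv2.findContours(m,0,1)[0]:
    if cv2.contourArea(c)>250:
        k=cv2.approxPolyDP(c,3,True)[:,0];print(cv2.contourArea(c),k.tolist(),[plane(q,x,65)[:2].round(1).tolist() for x in k])
e=np.array([np.cos(a),np.sin(a)]);n=np.array([np.sin(a),-np.cos(a)])
O=np.array([599.2,272.4]);a=np.radians(83.9)
for x,y in((60,45),(60,57),(60,-45),(60,-57),(30,45),(30,-45)): print((x,y),proj(q,[*(O+x*e+y*n),65]).round(1))
E
```

```text
1290.0 [[387, 230], [377, 231], [371, 337], [382, 337], [390, 234]] [[659.2, 328.0], [651.1, 328.0], [640.6, 226.1], [650.6, 225.0], [661.5, 324.3]]
1350.0 [[252, 229], [258, 342], [264, 345], [269, 337], [264, 230]] [[551.3, 339.9], [538.0, 230.8], [543.0, 227.0], [548.9, 235.4], [560.8, 338.0]]
553.0 [[313, 207], [307, 215], [308, 226], [319, 232], [328, 230], [334, 221], [332, 213], [324, 206]] [[602.2, 353.2], [596.7, 347.2], [596.4, 337.9], [604.6, 331.9], [612.0, 332.9], [617.5, 340.0], [616.5, 346.8], [610.8, 353.2]]
(60, 45) [375.9 231.8]
(60, 57) [390.7 231.8]
(60, -45) [264.1 231.5]
(60, -57) [249.3 231.4]
(30, 45) [374.1 265.5]
(30, -45) [266.  265.2]
```

apply_moves(
  steps=[
    {"turn": [0, 0, 0.002], "dp": [0.4, 0.01, 0], "grip": -1},
    {"turn": [0, 0, 0.006], "dp": [1.2, 0.03, 0], "grip": -1},
    {"turn": [0, 0, 0.011], "dp": [2.4, 0.05, 0], "grip": -1},
    {"turn": [0, 0, 0.019], "dp": [4, 0.09, 0], "grip": -1},
    {"turn": [0, 0, 0.028], "dp": [6, 0.14, 0], "grip": -1},
    {"turn": [0, 0, 0.038], "dp": [8.2, 0.18, 0], "grip": -1},
    {"turn": [0, 0, 0.049], "dp": [10.4, 0.23, 0], "grip": -1},
    {"turn": [0, 0, 0.059], "dp": [12.6, 0.28, 0], "grip": -1},
    {"turn": [0, 0, 0.069], "dp": [14.8, 0.33, 0], "grip": -1},
    {"turn": [0, 0, 0.079], "dp": [17, 0.38, 0], "grip": -1},
  ],
)

```text
time: 18.0
tcp_pos: [602.1, -45.7, 164.9]
eef_rot: [[0.007, 1.0, -0.002], [1.0, -0.007, 0.001], [0.001, -0.002, -1.0]]
ft_force: [-1.3, -0.3, -2.9]
width: 20.2
finger_force: 98.0
```

apply_moves(
  steps=[
    {"turn": [0, 0, 0.01], "dp": [2.2, -0.12, 0], "grip": -1},
    {"turn": [0, 0, 0.021], "dp": [4.4, -0.25, 0], "grip": -1},
    {"turn": [0, 0, 0.031], "dp": [6.6, -0.37, 0], "grip": -1},
    {"turn": [0, 0, 0.041], "dp": [8.8, -0.5, 0], "grip": -1},
    {"turn": [0, 0, 0.052], "dp": [11, -0.62, 0], "grip": -1},
    {"turn": [0, 0, 0.062], "dp": [13.2, -0.75, 0], "grip": -1},
    {"turn": [0, 0, 0.071], "dp": [15.2, -0.86, 0], "grip": -1},
    {"turn": [0, 0, 0.08], "dp": [17, -0.96, 0], "grip": -1},
    {"turn": [0, 0, 0.087], "dp": [18.6, -1.05, 0], "grip": -1},
    {"turn": [0, 0, 0.093], "dp": [19.6, -1.12, 0], "grip": -1},
  ],
)

```text
time: 19.0
tcp_pos: [591.9, 150.4, 165.0]
eef_rot: [[0.099, 0.995, -0.003], [0.995, -0.099, 0.001], [0.001, -0.003, -1.0]]
ft_force: [-0.3, 0.1, -3.5]
width: 20.7
finger_force: 98.0
```

apply_moves(
  steps=[
    {"turn": [0, 0, 0.003], "dp": [0.5, 0, 0], "grip": -1},
    {"turn": [0, 0, 0.003], "dp": [0.7, 0, 0], "grip": -1},
    {"turn": [0, 0, 0.003], "dp": [0.7, 0, 0], "grip": -1},
    {"turn": [0, 0, 0.003], "dp": [0.7, 0, 0], "grip": -1},
  ],
)

```text
time: 19.4
tcp_pos: [593.6, 154.6, 164.9]
eef_rot: [[0.103, 0.995, -0.002], [0.995, -0.103, 0.0], [0.0, -0.002, -1.0]]
ft_force: [0.2, -0.1, -2.0]
width: 20.7
finger_force: 97.9
```

```bash
python3 - <<'E'
from pan import *
measure('w12')
from pt import ptool
ptool('w12')
print(go((592.1,163.7,164),83.9))
E
```

```text
19.5 [593.66 154.54 164.93] F [-0.55  1.5  -2.66] w 20.71979036914704 [ 0. -0. -1.]
rear [[50.0, -51.5], [49.9, -40.4], [49.9, -29.4], [50.2, -18.4], [50.3, 11.7], [50.3, 19.9], [50.3, 30.9], [50.4, 41.9]]
rear slope deg 0.3042853569675757 L [  0.2  -73.97] Q [-0.02 56.53] width 113.02303900538783 angles [11.55 -0.97]
L [[106.3, -38.6], [97.1, -63.6], [87.3, -63.9], [77.2, -63.7], [72.0, -57.2], [66.8, -60.9], [61.6, -63.5], [56.1, -54.6]] Q [[106.6, 54.5], [97.0, 54.7], [87.2, 55.5], [77.1, 55.2], [72.0, 55.6], [66.8, 55.5], [61.6, 55.4], [56.2, 55.3]]
centre tool x,y 110.18221344329339 1.2490024589105388
{'turn': [-0.002, -0.0, 0.003], 'dp': [0.89, -0.25, 0.09], 'deg': np.float64(0.2), 'mm': np.float64(9.0)}
```

apply_moves(
  steps=[
    {"turn": [-0.002, 0, 0.003], "dp": [0.3, -0.1, 0.3], "grip": -1},
    {"turn": [-0.002, 0, 0.003], "dp": [0.7, -0.2, 0.9], "grip": -1},
    {"turn": [-0.002, 0, 0.003], "dp": [0.9, -0.25, 1.7], "grip": -1},
    {"turn": [-0.002, 0, 0.003], "dp": [0.9, -0.25, 2.5], "grip": -1},
    {"turn": [-0.002, 0, 0.003], "dp": [0.9, -0.25, 3.2], "grip": -1},
    {"turn": [-0.002, 0, 0.003], "dp": [0.9, -0.25, 3.8], "grip": -1},
    {"turn": [-0.002, 0, 0.003], "dp": [0.9, -0.25, 4.2], "grip": -1},
    {"turn": [-0.002, 0, 0.003], "dp": [0.9, -0.25, 4.4], "grip": -1},
    {"turn": [-0.002, 0, 0.003], "dp": [0.9, -0.25, 4.4], "grip": -1},
    {"turn": [-0.002, 0, 0.003], "dp": [0.9, -0.25, 4.4], "grip": -1},
  ],
)

```text
time: 20.5
tcp_pos: [592.2, 164.5, 121.2]
eef_rot: [[0.106, 0.994, 0.0], [0.994, -0.106, 0.001], [0.001, 0.0, -1.0]]
ft_force: [0.4, 0.9, -2.9]
width: 20.4
finger_force: 97.9
```

```bash
python3 - <<'E'
from pan import *
p,im,T,R=measure('w13')
print(go((592.1,163.7,116),83.9))
# compare panel and stand in scene/side: save
for n in('scene','side'): cv2.imwrite(f'pics/{n}13.png',snap(n)[1])
c=T+R@np.array([109.4,-4.3,0]);print('panel centre',c,'in image, stand base rear corners expected:')
e=np.array([np.cos(np.radians(83.9)),np.sin(np.radians(83.9))]);n=np.array([e[1],-e[0]]);O=np.array([599.5,273])
hsv=cv2.cvtColor(im,cv2.COLOR_BGR2HSV)
# rear rail ends and base board rear edge in view
for x,y,z in((-60,45,65),(-60,57,65),(-60,-45,65),(-60,-57,65),(-65,62.5,15),(-65,-62.5,15)): print((x,y,z),proj(p,[*(O+x*e+y*n),z]).round(1))
for v in (165,180): print('row',v,[(u,int(hsv[v,u,0]),int(hsv[v,u,1]),int(hsv[v,u,2])) for u in list(range(215,270,5))+list(range(385,440,5))])
for u in (245,400): print('col',u,[(v,int(hsv[v,u,0]),int(hsv[v,u,1]),int(hsv[v,u,2])) for v in range(140,230,5)])
E
```

```text
20.6 [592.25 164.53 121.35] F [-0.29  0.87 -2.58] w 20.120697703855903 [ 0.  0. -1.]
{'turn': [0.001, -0.001, 0.0], 'dp': [-0.08, -0.01, 0.54], 'deg': np.float64(0.1), 'mm': np.float64(5.0)}
panel centre [599.55 273.77 121.45] in image, stand base rear corners expected:
(-60, 45, 65) [391.6 150.9]
(-60, 57, 65) [411.6 151. ]
(-60, -45, 65) [241.  150.8]
(-60, -57, 65) [221.1 150.9]
(-65, 62.5, 15) [400.  150.5]
(-65, -62.5, 15) [235.5 150.4]
row 165 [(215, 114, 7, 176), (220, 110, 9, 175), (225, 110, 9, 178), (230, 105, 9, 169), (235, 110, 9, 175), (240, 107, 10, 178), (245, 98, 6, 176), (250, 105, 9, 177), (255, 108, 7, 173), (260, 103, 10, 176), (265, 102, 28, 139), (385, 105, 9, 171), (390, 105, 6, 173), (395, 105, 9, 174), (400, 107, 10, 173), (405, 105, 9, 173), (410, 115, 9, 174), (415, 105, 6, 171), (420, 100, 9, 174), (425, 102, 8, 169), (430, 105, 9, 175), (435, 105, 9, 166)]
row 180 [(215, 110, 9, 175), (220, 102, 7, 173), (225, 105, 6, 169), (230, 100, 9, 175), (235, 100, 9, 168), (240, 100, 9, 175), (245, 105, 9, 174), (250, 107, 10, 172), (255, 100, 9, 175), (260, 94, 13
[... 297 characters left out ...]
(150, 105, 11, 191), (155, 107, 10, 176), (160, 100, 9, 176), (165, 98, 6, 176), (170, 107, 10, 172), (175, 110, 9, 175), (180, 105, 9, 174), (185, 110, 8, 184), (190, 107, 10, 175), (195, 105, 9, 174), (200, 116, 10, 178), (205, 105, 6, 169), (210, 102, 8, 168), (215, 107, 11, 168), (220, 107, 11, 168), (225, 99, 11, 167)]
col 400 [(140, 108, 13, 196), (145, 110, 12, 197), (150, 108, 7, 185), (155, 105, 9, 177), (160, 103, 11, 170), (165, 107, 10, 173), (170, 107, 10, 178), (175, 108, 7, 180), (180, 102, 7, 171), (185, 113, 6, 171), (190, 107, 11, 169), (195, 110, 9, 164), (200, 102, 8, 170), (205, 102, 8, 170), (210, 110, 9, 176), (215, 105, 6, 173), (220, 100, 9, 165), (225, 105, 6, 170)]
```

apply_moves(
  steps=[
    {"turn": [0, 0, 0], "dp": [-0.08, 0, 0.2], "grip": -1},
    {"turn": [0, 0, 0], "dp": [-0.08, 0, 0.4], "grip": -1},
    {"turn": [0, 0, 0], "dp": [-0.08, 0, 0.5], "grip": -1},
    {"turn": [0, 0, 0], "dp": [-0.08, 0, 0.6], "grip": -1},
    {"turn": [0, 0, 0], "dp": [-0.08, 0, 0.7], "grip": -1},
    {"turn": [0, 0, 0], "dp": [-0.08, 0, 0.8], "grip": -1},
    {"turn": [0, 0, 0], "dp": [-0.08, 0, 0.9], "grip": -1},
    {"turn": [0, 0, 0], "dp": [-0.08, 0, 1.0], "grip": -1},
    {"turn": [0, 0, 0], "dp": [-0.08, 0, 1.2], "grip": -1},
    {"turn": [0, 0, 0], "dp": [-0.08, 0, 1.4], "grip": -1},
  ],
)

```text
time: 21.7
tcp_pos: [591.9, 163.7, 106.9]
eef_rot: [[0.106, 0.994, 0.0], [0.994, -0.106, 0.001], [0.001, 0.0, -1.0]]
ft_force: [-0.3, -0.4, -2.0]
width: 20.2
finger_force: 97.9
```

apply_moves(
  steps=[
    {"turn": [0, 0, 0], "dp": [0, 0, 0.2], "grip": -1},
    {"turn": [0, 0, 0], "dp": [0, 0, 0.4], "grip": -1},
    {"turn": [0, 0, 0], "dp": [0, 0, 0.6], "grip": -1},
    {"turn": [0, 0, 0], "dp": [0, 0, 0.8], "grip": -1},
    {"turn": [0, 0, 0], "dp": [0, 0, 0.8], "grip": -1},
    {"turn": [0, 0, 0], "dp": [0, 0, 0.8], "grip": -1},
  ],
)

```text
time: 22.3
tcp_pos: [591.8, 163.7, 98.8]
eef_rot: [[0.106, 0.994, -0.0], [0.994, -0.106, 0.001], [0.001, -0.0, -1.0]]
ft_force: [0.4, 0.7, -1.0]
width: 20.7
finger_force: 97.9
```

```bash
python3 - <<'E'
from pan import *
p,im,T,R=measure('w14')
from pt import ptool
g=cv2.GaussianBlur(cv2.cvtColor(im,cv2.COLOR_BGR2GRAY),(3,3),0)
for u in (245,270,300,350,380,400): 
    c=[int(g[v,u]) for v in range(100,200)];d=np.diff(c);i=d.argmin();print(u,100+i+.5,d[i],plane(p,(u,100+i+.5),73)[:2])
for v in (60,90,110):
    a=g[v].astype(int);l=np.diff(a[190:290]);r=np.diff(a[380:460]);i,j=l.argmax(),r.argmin();print(v,190+i+.5,380+j+.5,l[i],r[j],plane(p,(190+i+.5,v),73)[:2],plane(p,(380+j+.5,v),73)[:2])
cv2.imwrite('pics/side14.png',snap('side')[1])
E
```

```text
22.4 [591.94 163.74  99.04] F [-0.65 -0.18 -1.2 ] w 20.736115344384576 [ 0.  0. -1.]
245 194.5 -6 [554.54 197.25]
270 154.5 -20 [570.56 216.28]
300 154.5 -20 [585.48 214.67]
350 154.5 -22 [610.29 212.04]
380 154.5 -19 [625.22 210.49]
400 154.5 -9 [635.22 209.47]
60 196.5 451.5 1 -18 [542.55 264.05] [661.59 251.46]
90 190.5 439.5 4 -9 [536.99 251.13] [655.59 238.44]
110 191.5 437.5 5 -8 [535.58 241.93] [654.45 229.23]
```

apply_moves(
  steps=[
    {"turn": [0, 0, 0], "dp": [-0.5, 0, 0], "grip": -1},
    {"turn": [0, 0, 0], "dp": [-1.5, 0, 0], "grip": -1},
    {"turn": [0, 0, 0], "dp": [-3, 0, 0], "grip": -1},
    {"turn": [0, 0, 0], "dp": [-4.5, 0, 0], "grip": -1},
    {"turn": [0, 0, 0], "dp": [-6, 0, 0], "grip": -1},
    {"turn": [0, 0, 0], "dp": [-7.5, 0, 0], "grip": -1},
    {"turn": [0, 0, 0], "dp": [-9, 0, 0], "grip": -1},
    {"turn": [0, 0, 0], "dp": [-10.5, 0, 0], "grip": -1},
    {"turn": [0, 0, 0], "dp": [-12.5, 0, 0], "grip": -1},
    {"turn": [0, 0, 0], "dp": [-15, 0, 0], "grip": -1},
  ],
)

```text
time: 23.45
tcp_pos: [575.9, 13.6, 98.9]
eef_rot: [[0.105, 0.994, 0.0], [0.994, -0.105, 0.001], [0.001, 0.0, -1.0]]
ft_force: [-0.7, -0.5, -2.3]
width: 20.6
finger_force: 97.9
```

apply_moves(
  steps=[
    {"turn": [0, 0, 0], "dp": [-1.5, 0, -1], "grip": -1},
    {"turn": [0, 0, 0], "dp": [-2.5, 0, -4], "grip": -1},
    {"turn": [0, 0, 0], "dp": [-2.5, 0, -7], "grip": -1},
    {"turn": [0, 0, 0], "dp": [-2.5, 0, -7], "grip": -1},
    {"turn": [0, 0, 0], "dp": [-2.5, 0, -7], "grip": -1},
  ],
)

```text
time: 23.95
tcp_pos: [573.9, -10.7, 170.1]
eef_rot: [[0.106, 0.994, 0.002], [0.994, -0.106, 0.001], [0.001, 0.002, -1.0]]
ft_force: [-0.7, -0.2, -1.6]
width: 20.6
finger_force: 98.3
```

```bash
python3 - <<'E'
from pan import *
measure('w15')
for n in('side','scene'): cv2.imwrite(f'pics/{n}15.png',snap(n)[1])
print(go((464,-392,165),82.6))
# panel on stand from scene view + side view
for n,tri0 in (('scene',None),('side',None)):
    p=vision.camera_params(n);im=cv2.imread(f'pics/{n}15.png');hsv=cv2.cvtColor(im,cv2.COLOR_BGR2HSV)
    e=np.array([np.cos(np.radians(83.9)),np.sin(np.radians(83.9))]);nn=np.array([e[1],-e[0]]);O=np.array([599.5,273])
    P=[proj(p,[*(O+x*e+y*nn),73]) for x,y in((60,60),(60,-60),(-60,-60),(-60,60))];print(n,'expected',np.round(P,1).tolist())
    u,v=map(int,np.mean(P,0));print(hsv[v+6,u+8],hsv[v,u])
    g=im.astype(int);ref=g[v+6,u+8]
    m=((np.abs(g-ref).max(2)<22)).astype(np.uint8);m=cv2.morphologyEx(m,cv2.MORPH_CLOSE,np.ones((3,3)))
    m[:v-35]=0;m[v+35:]=0;m[:,:u-50]=0;m[:,u+50:]=0
    k,l=cv2.connectedComponents(m,connectivity=4);mm=(l==l[v+6,u+8]).astype(np.uint8)
    c=max(cv2.findContours(mm,0,1)[0],key=cv2.contourArea);k=cv2.approxPolyDP(c,2.5,True)[:,0];print(cv2.contourArea(c),k.tolist(),[plane(p,x,73)[:2].round().tolist() for x in k])
E
```

```text
24.05 [572.35 -10.25 168.09] F [-0.63  0.17 -2.49] w 20.366187269747318 [ 0. -0. -1.]
{'turn': [-0.003, -0.001, 0.023], 'dp': [-39.12, -6.73, 0.25], 'deg': np.float64(1.4), 'mm': np.float64(397.0)}
scene expected [[397.0, 269.3], [427.0, 248.2], [392.3, 227.5], [362.3, 245.5]]
[ 20  34 193] [35 18 84]
1243.5 [[364, 244], [397, 268], [416, 255], [418, 249], [425, 248], [414, 241], [413, 236], [406, 236], [393, 228]] [[645.0, 206.0], [662.0, 324.0], [589.0, 332.0], [565.0, 323.0], [549.0, 335.0], [544.0, 298.0], [527.0, 284.0], [540.0, 270.0], [534.0, 223.0]]
side expected [[179.2, 248.3], [204.8, 270.8], [247.3, 248.5], [220.7, 228.7]]
[ 28  17 175] [ 41  14 147]
42.0 [[206, 243], [210, 250], [202, 255], [211, 250], [221, 255], [216, 248], [225, 243], [215, 248]] [[632.0, 271.0], [601.0, 282.0], [600.0, 307.0], [599.0, 281.0], [564.0, 278.0], [596.0, 268.0], [594.0, 240.0], [597.0, 269.0]]
```

apply_moves(
  steps=[
    {"turn": [-0.003, -0.001, 0.01], "dp": [-2, -0.35, 0.2], "grip": -1},
    {"turn": [-0.003, -0.001, 0.02], "dp": [-6, -1.05, 0.2], "grip": -1},
    {"turn": [-0.003, -0.001, 0.023], "dp": [-10.5, -1.8, 0.2], "grip": -1},
    {"turn": [-0.003, -0.001, 0.023], "dp": [-15, -2.6, 0.2], "grip": -1},
    {"turn": [-0.003, -0.001, 0.023], "dp": [-19.5, -3.35, 0.2], "grip": -1},
    {"turn": [-0.003, -0.001, 0.023], "dp": [-24, -4.1, 0.2], "grip": -1},
    {"turn": [-0.003, -0.001, 0.023], "dp": [-28.5, -4.9, 0.2], "grip": -1},
    {"turn": [-0.003, -0.001, 0.023], "dp": [-33, -5.7, 0.2], "grip": -1},
    {"turn": [-0.003, -0.001, 0.023], "dp": [-36.5, -6.3, 0.2], "grip": -1},
    {"turn": [-0.003, -0.001, 0.023], "dp": [-39.1, -6.7, 0.2], "grip": -1},
  ],
)

```text
time: 25.15
tcp_pos: [464.1, -394.1, 165.2]
eef_rot: [[0.13, 0.992, 0.001], [0.992, -0.13, 0.0], [0.0, 0.001, -1.0]]
ft_force: [0.2, -0.4, -1.6]
width: 20.4
finger_force: 98.1
```

apply_moves(
  steps=[
    {"turn": [0, 0, 0], "dp": [0, 0, 1], "grip": -1},
    {"turn": [0, 0, 0], "dp": [0, 0, 4], "grip": -1},
    {"turn": [0, 0, 0], "dp": [0, 0, 7], "grip": -1},
    {"turn": [0, 0, 0], "dp": [0, 0, 9], "grip": -1},
    {"turn": [0, 0, 0], "dp": [0, 0, 10.3], "grip": -1},
    {"turn": [0, 0, 0], "dp": [0, 0, 10.5], "grip": -1},
    {"turn": [0, 0, 0], "dp": [0, 0, 10.5], "grip": -1},
    {"turn": [0, 0, 0], "dp": [0, 0, 10.5], "grip": -1},
  ],
)

```text
time: 25.95
tcp_pos: [466.5, -392.5, 62.6]
eef_rot: [[0.128, 0.992, 0.004], [0.992, -0.128, -0.002], [-0.001, 0.004, -1.0]]
ft_force: [-1.2, -0.2, -2.3]
width: 20.8
finger_force: 98.0
```

apply_moves(
  steps=[
    {"turn": [0, 0, 0], "dp": [0, 0, 0.3], "grip": -1},
    {"turn": [0, 0, 0], "dp": [0, 0, 0.6], "grip": -1},
    {"turn": [0, 0, 0], "dp": [0, 0, 0.8], "grip": -1},
    {"turn": [0, 0, 0], "dp": [0, 0, 0.9], "grip": -1},
    {"turn": [0, 0, 0], "dp": [0, 0, 0.9], "grip": -1},
  ],
)

```text
time: 26.45
tcp_pos: [465.6, -392.1, 52.6]
eef_rot: [[0.129, 0.992, 0.003], [0.992, -0.129, -0.001], [-0.0, 0.003, -1.0]]
ft_force: [-0.3, 0.0, -1.6]
width: 20.7
finger_force: 98.2
```

apply_moves(
  steps=[
    {"turn": [0, 0, 0], "dp": [0, 0, 0.1], "grip": -1},
    {"turn": [0, 0, 0], "dp": [0, 0, 0.1], "grip": -1},
    {"turn": [0, 0, 0], "dp": [0, 0, 0.1], "grip": -1},
  ],
)

```text
time: 26.75
tcp_pos: [465.7, -392.4, 52.4]
eef_rot: [[0.129, 0.992, 0.003], [0.992, -0.129, -0.001], [-0.001, 0.003, -1.0]]
ft_force: [-1.8, -0.2, 3.7]
width: 19.9
finger_force: 99.1
```

apply_moves(
  steps=[
    {"turn": [0, 0, 0], "dp": [0, 0, 0], "grip": -0.3},
    {"turn": [0, 0, 0], "dp": [0, 0, 0], "grip": 0},
    {"turn": [0, 0, 0], "dp": [0, 0, 0], "grip": 0.5},
    {"turn": [0, 0, 0], "dp": [0, 0, 0], "grip": 1},
    {"turn": [0, 0, 0], "dp": [0, 0, 0], "grip": 1},
    {"turn": [0, 0, 0], "dp": [0, 0, 0], "grip": 1},
  ],
)

```text
time: 27.35
tcp_pos: [465.7, -392.1, 51.5]
eef_rot: [[0.129, 0.992, 0.003], [0.992, -0.129, -0.001], [-0.0, 0.003, -1.0]]
ft_force: [0.3, 0.1, 0.7]
width: 85.9
finger_force: 0.0
```

apply_moves(
  steps=[
    {"turn": [0, 0, 0], "dp": [0, 0, -1], "grip": 1},
    {"turn": [0, 0, 0], "dp": [0, 0, -3], "grip": 1},
    {"turn": [0, 0, 0], "dp": [0, 0, -7], "grip": 1},
    {"turn": [0, 0, 0], "dp": [0, 0, -12], "grip": 1},
    {"turn": [0, 0, 0], "dp": [0, 0, -17], "grip": 1},
    {"turn": [0, 0, 0], "dp": [0, 0, -20], "grip": 1},
  ],
)

```text
time: 27.95
tcp_pos: [466.2, -393.0, 257.1]
eef_rot: [[0.129, 0.992, 0.008], [0.992, -0.129, -0.006], [-0.004, 0.008, -1.0]]
ft_force: [0.5, -0.7, 0.2]
width: 84.9
finger_force: 0.0
```

```bash
python3 - <<'E'
from pan import *
p,im,T,R=measure('w16')
print(go((590,200,330),0),go((540,60,330),0))
hsv=cv2.cvtColor(im,cv2.COLOR_BGR2HSV)
m=((hsv[...,1]>22)&(hsv[...,0]>98)&(hsv[...,0]<118)&(hsv[...,2]>130)).astype(np.uint8)
O=T+R@np.array([93,-2,0]);print('spatula O',O[:2])
P=[proj(p,[*(O+R@np.array([x,y,0]))[:2],3]) for x,y in((57.5,-35),(57.5,35),(-57.5,35))];print(P)
v=100;print([(u,int(m[v,u])) for u in range(270,380,5)])
E
```

```text
28.05 [ 467.51 -394.28  258.82] F [-0.04  0.16  0.21] w 85.5573848018942 [-0.01  0.01 -1.  ]
{'turn': [0.016, -0.003, 1.442], 'dp': [60.45, 4.6, -7.54], 'deg': np.float64(82.6), 'mm': np.float64(611.0)} {'turn': [0.016, -0.003, 1.442], 'dp': [45.92, 1.44, -7.47], 'deg': np.float64(82.6), 'mm': np.float64(465.0)}
spatula O [ 477.49 -301.8 ]
[array([287.76,  40.88]), array([348.61,  41.06]), array([346.73, 141.62])]
[(270, 1), (275, 0), (280, 1), (285, 1), (290, 1), (295, 1), (300, 1), (305, 1), (310, 1), (315, 1), (320, 1), (325, 1), (330, 1), (335, 1), (340, 1), (345, 1), (350, 0), (355, 0), (360, 0), (365, 0), (370, 1), (375, 1)]
```

apply_moves(
  steps=[
    {"turn": [0.01, 0, 0], "dp": [62.6, 5.3, -7], "grip": 1},
    {"turn": [0.01, 0, 0], "dp": [62.6, 5.3, -7], "grip": 1},
    {"turn": [0.01, 0, 0], "dp": [62.6, 5.3, -7], "grip": 1},
    {"turn": [0.01, 0, 0], "dp": [62.6, 5.3, -7], "grip": 1},
    {"turn": [0.01, 0, 0], "dp": [62.6, 5.3, -7], "grip": 1},
    {"turn": [0.01, 0, 0], "dp": [62.6, 5.3, -7], "grip": 1},
    {"turn": [0.01, 0, 0], "dp": [62.6, 5.3, -7], "grip": 1},
    {"turn": [0.01, 0, 0], "dp": [62.6, 5.3, -7], "grip": 1},
    {"turn": [0.01, 0, 0], "dp": [62.6, 5.3, -7], "grip": 1},
    {"turn": [0.01, 0, 0], "dp": [62.6, 5.3, -7], "grip": 1},
  ],
)

```text
time: 29.05
tcp_pos: [569.6, 95.7, 306.7]
eef_rot: [[0.129, 0.992, -0.008], [0.992, -0.129, 0.0], [-0.001, -0.008, -1.0]]
ft_force: [1.9, -1.5, 0.7]
width: 85.6
finger_force: 0.0
```

apply_moves(
  steps=[
    {"turn": [0, 0, 0], "dp": [5, 0.4, 0], "grip": 1},
    {"turn": [0, 0, 0], "dp": [10, 0.8, 0], "grip": 1},
    {"turn": [0, 0, 0], "dp": [11, 0.9, 0], "grip": 1},
    {"turn": [0, 0, 0], "dp": [11, 0.9, 0], "grip": 1},
    {"turn": [0, 0, 0], "dp": [11, 0.9, 0], "grip": 1},
  ],
)

```text
time: 29.55
tcp_pos: [592.6, 200.7, 306.1]
eef_rot: [[0.129, 0.992, -0.009], [0.992, -0.129, -0.001], [-0.002, -0.009, -1.0]]
ft_force: [0.5, -0.4, 0.6]
width: 85.2
finger_force: 0.0
```

```bash
python3 - <<'E'
from pan import *
p,im,T,R=measure('w17')
hsv=cv2.cvtColor(im,cv2.COLOR_BGR2HSV)
e=np.array([np.cos(np.radians(83.9)),np.sin(np.radians(83.9))]);n=np.array([e[1],-e[0]]);O=np.array([599.5,273])
u,v=map(int,proj(p,[*O,73]));print(u,v)
m=((hsv[...,2]>182)&(hsv[...,1]<30)).astype(np.uint8)
m=cv2.morphologyEx(cv2.morphologyEx(m,cv2.MORPH_CLOSE,np.ones((7,7))),cv2.MORPH_OPEN,np.ones((15,15)))
k,l=cv2.connectedComponents(m,connectivity=4);mm=(l==l[v+12,u+12]).astype(np.uint8)
c=max(cv2.findContours(mm,0,1)[0],key=cv2.contourArea);k=cv2.approxPolyDP(c,6,True)[:,0]
X=np.array([plane(p,x,73)[:2] for x in k]);print(cv2.contourArea(c),k.tolist(),X.tolist())
S=np.array([[(x-O)@e,(x-O)@n] for x in X]);print('stand frame',S)
r=cv2.minAreaRect(np.array([plane(p,x,73)[:2] for x in c[:,0]],np.float32));print(r)
# base board corners beyond (front end) red mask
m=((hsv[...,1]>75)&(hsv[...,0]<14)).astype(np.uint8);m=cv2.morphologyEx(m,cv2.MORPH_OPEN,np.ones((3,3)))
for c in cv2.findContours(m,0,1)[0]:
    if cv2.contourArea(c)>300:
        k=cv2.approxPolyDP(c,4,True)[:,0];print('red',[(((plane(p,x,15)[:2]-O)@e).round(1),((plane(p,x,15)[:2]-O)@n).round(1)) for x in k])
E
```

```text
29.65 [592.88 199.82 306.66] F [ 0.43  0.64 -0.41] w 85.61035228279735 [-0.   -0.01 -1.  ]
322 111
7226.0 [[374, 56], [356, 56], [355, 67], [310, 59], [298, 76], [273, 70], [275, 134], [303, 131], [303, 117], [291, 117], [290, 109], [317, 108], [317, 81], [324, 80], [332, 114], [317, 125], [320, 149], [372, 154]] [[662.4976173669972, 324.28921216495854], [643.0369387192571, 326.71779597570855], [640.7483865551792, 315.6069439356651], [592.9541779800958, 330.13626729127526], [577.3657747791674, 314.4542812967721], [550.9527003084933, 324.394192483302], [541.6139906194019, 255.51649360930082], [574.206224190989, 254.62024273841797], [576.4757437806285, 270.0903254825127], [562.9178803350527, 271.8907275597983], [563.1506950465306, 280.73827740982506], [593.596802494923, 277.80428525442886], [597.4714463525902, 306.4752356560715], [605.293330663243, 306.50770277650895], [609.5873526295844, 269.09379164510506], [591.0797186374449, 259.20341978209035], [590.8829219219159, 231.689426600599], [650.5046944892606, 218.1931172908503]]
stand frame [[ 57.69  57.19]
 [ 58.04  37.58]
 [ 46.75  36.
[... 178 characters left out ...]
3.93   2.2 ]
 [ -2.81  10.45]
 [-14.61  -6.91]
 [-41.99  -4.18]
 [-49.08  56.54]]
((599.79345703125, 275.6686096191406), (109.56867980957031, 116.00579071044922), 84.76126861572266)
red [(np.float64(77.4), np.float64(-215.1)), (np.float64(56.1), np.float64(-230.5)), (np.float64(5.0), np.float64(-159.7)), (np.float64(26.1), np.float64(-145.2))]
red [(np.float64(116.5), np.float64(61.6)), (np.float64(117.5), np.float64(11.1)), (np.float64(89.9), np.float64(10.6)), (np.float64(82.0), np.float64(-0.8)), (np.float64(92.8), np.float64(-11.8)), (np.float64(118.1), np.float64(-11.0)), (np.float64(118.5), np.float64(-59.2)), (np.float64(72.0), np.float64(-60.6)), (np.float64(72.5), np.float64(60.7))]
```

```bash
python3 - <<'E'
from pan import *
p,im,T,R=pickle.load(open('w17.pkl','rb'))
e=np.array([np.cos(np.radians(83.9)),np.sin(np.radians(83.9))]);n=np.array([e[1],-e[0]]);O=np.array([599.5,273])
im=cv2.GaussianBlur(im,(3,3),0).astype(float)
sf=lambda uv:(lambda x:np.array([(x-O)@e,(x-O)@n]))(plane(p,uv,73)[:2])
def edge(a):
    d=np.abs(a[2:]-a[:-2]).sum(1);i=d.argmax();w=d[i-1:i+2];return i+1+(w@[-1,0,1])/w.sum(),d[i]
pr=lambda x,y:proj(p,[*(O+x*e+y*n),73])
for name,pts,ax in(('front',[(60,y) for y in(-45,-30,30,45)],1),('rear',[(-60,y) for y in(-45,-25,0,25,45)],1),('left',[(x,-60) for x in(-40,-20,0,20,40)],0),('right',[(x,60) for x in(-40,-20,0,20,40)],0)):
    out=[]
    for q in pts:
        u,v=pr(*q);ui,vi=int(round(u)),int(round(v));w=8
        a=im[vi-w:vi+w+1,ui] if ax else im[vi,ui-w:ui+w+1]
        i,s=edge(a);uv=(ui,vi-w+i) if ax else (ui-w+i,vi);out.append((*sf(uv).round(1).tolist(),int(s)))
    print(name,out)
E
```

```text
front [(60.1, -45.2, 154), (59.8, -29.9, 145), (60.3, 30.0, 164), (60.1, 45.2, 153)]Traceback (most recent call last):
  File "<stdin>", line 14, in <module>
  File "<stdin>", line 7, in edge
ValueError: matmul: Input operand 1 has a mismatch in its core dimension 0, with gufunc signature (n?,k),(k,m?)->(n?,m?) (size 3 is different from 2)
```

```bash
python3 -c "
from h import *
print(workorder.sign_off())"
```

```text
the job is handed in; nothing more can be done
None
```

The job is handed in: the tape roll is in the tray, the panel sits on the rails with its front edge within about 0.5 mm of centred and square, and the spatula is standing on its blade on the table; the panel's side-to-side centring was only checked roughly (about 1 mm).

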